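# Prop the sprung hood and snug the trim knob

### The job

The trim knob of the control box sits under a hood that springs shut. Take the steel prop pin from its parking block, swing the hood up by the tab at its right front corner, and stand the pin fully home in the hole in the top of the box so that the hood leans on it and stays open. Then turn the knob clockwise until it is snug against its hidden sprung stop, forcing nothing, and leave it there; do not disturb the other things on the bench.

Things in the scene. Friction and masses are not known exactly. Their poses are not given: they have to be found in the camera images.
- control_box: Grey control box, fixed, 105 mm high. Origin on the bench; its vented -x face is the front, towards the robot; y left, z up. In this frame it spans x -78 to 85, y -80 to 62 mm. An aluminium hood (top 160 mm above the bench when shut; walls at x -70 and y +-57 mm) covers the knob on its top.
- hood (a joint): Hood angle, rad: 0 shut, grows as it swings up and away from the robot, limit 2.15. A spring always closes it, upright too: about 0.2 N m when shut, 0.1 N m when upright, 1 to 2 N at the tab. Leaning on the seated pin it stands about upright (1.6 to 1.9).
- hood_hinge (a point): Point on the hood's hinge line (which runs along the box's y), in line with rail and prop hole; in the box's frame x 70, y -65, z 111 mm.
- hood_tab (a point): Front end of the hood's rail, on its underside. The rail, a flat strip 20 wide and 4 mm thick on the hood's right edge (underside 3 mm below the hinge line), runs straight from near the hinge over the prop hole to this end, 165 mm from the hinge; its last 17 mm stand out in front of the box as the tab, 108 mm above the bench when shut, free below and 25 mm from the hood's front wall.
- prop_hole (a point): Mouth of the blind hole for the pin in the box's flat top (105 mm above the bench): 15.6 mm wide, 28 mm deep, in the box's frame x 60, y -65 mm; z up. The rail covers it while the hood is shut. When the pin stands in it, its disc bears on the rail's underside and so holds the hood.
- prop_pin_center (a point): Centre of the loose steel prop pin, 65 mm above its foot. Upright, 130 mm long, 14 mm thick, foot tapered over 3 mm; a disc 48 mm wide spans 88 to 94 mm above the foot (it can hook under the tab); the ringed stem above the disc is the grip. Starts upright in a 22 mm deep hole of the parking block, foot 12 mm above the bench. Fully home in the box: centre 37 mm above prop_hole.
- trim_knob (a joint): Knob angle, rad; grows clockwise seen from above. At 0 the knob's bar lies along the box's x axis. Starts between -0.45 and -0.1. Turns with a steady friction of 0.1 N m and stays where it is left. The stop is met at a different, unseen angle each time, between 0.3 and 0.75.
- knob_grip (a point): On the knob's vertical axis, 12 mm below the top of its bar, 137 mm above the bench; in the box's frame x -35, y 0 mm. The black bar is 44 mm long, 12 mm thick, 30 mm high, on a round skirt 48 mm wide whose top is 120 mm above the bench. x axis along the bar, white line on the +x half.
- stop (a joint): How far the knob has pushed the sprung stop, rad: 0 until it meets it. It pushes back with 2.4 N m per rad on top of the knob's friction: about 0.22 N m at the knob at 0.05, 0.53 N m at 0.18, where it counts as forced. Once pushed to 0.05 or more and let go, friction keeps the knob snug at about 0.04; 0 if backed off.
- parking_block: Dark block 60 x 60 x 34 mm in which the pin is parked, fixed; origin under its centre.
- tape_roll: Bystander: roll of tape 98 mm wide, 19 mm high, lying flat.
- bearing_1: Bystander: ball bearing 52 mm wide, 15 mm high.
- brass_bush_1: Bystander: flanged brass bush 38 mm wide, 34 mm high.
- steel_sleeve_1: Bystander: steel sleeve 43 mm wide, 42 mm high.
- grease_tub: Bystander: round tub with lid, 68 mm wide, 52 mm high.
There are look-alikes about, which are no part of the job. Of the things that look like the part that bears prop_pin_center, the largest one is meant.

How it is judged:
On the way, in this order (a step that is already met when the one before it is completed fails the run):
1. the pin stands home in the box's hole, let go, and the hood leans on it (z of prop_pin_center in the frame of prop_hole below 0.041 m and horizontal distance between prop_pin_center and prop_hole below 0.008 m and value of joint hood above 1.4 rad and contact force between the fingers and prop_pin below 0.1 N), for 0.2 s.
2. the knob has been turned up against its stop (value of joint stop above 0.02 rad), for 0.1 s.
At the end, for the whole second after the job is handed in: The pin is home in the box's hole (its centre less than 41 mm above the mouth and within 8 mm of its middle), the hood rests on it at more than 1.4 rad, and the knob, let go, is snug on the stop (stop reading above 0.02 rad) (z of prop_pin_center in the frame of prop_hole below 0.041 m and horizontal distance between prop_pin_center and prop_hole below 0.008 m and value of joint hood above 1.4 rad and contact force between prop_pin and hood above 0.2 N and value of joint stop above 0.02 rad and velocity of joint hood below 0.05 rad/s); the robot touches nothing.
It fails at once if the stop is forced (pushed on by more than 0.18 rad, about 0.53 N m) (value of joint stop above 0.18 rad).
It fails at once if the pin is forced against the box with more than 40 N (contact force between prop_pin and control_box above 40 N).
It fails at once if another thing on the bench is shifted by more than 30 mm (distance of any of tape_roll, bearing_1, brass_bush_1, steel_sleeve_1, grease_tub from where it was at the start of the episode above 0.03 m).
It also fails if it takes over 72 s, if anything falls off the work surface, if the arm or the gripper's body presses on something with over 40 N, if the wrist force passes 120 N, or if a joint passes its speed limit or range.

### The arm

A 7-joint arm with a two-finger parallel gripper is mounted at the origin on a cart in front of the work surface, level with it; the furniture and walls round the work are solid. World frame = base frame: x ahead of the robot, y to its left, z up, the work surface at z = 0. Lengths are in m, angles in rad, forces in N, time in s.
With the tool pointing down it reaches from about 0.4 to 0.85 m from the base axis. Payload 10.4 kg.
Tool frame: the origin (TCP) lies between the finger pads; the fingertips stand tip_extent ahead of it and the grasp point (between the pads) lies 2 mm behind it (tip_extent is the distance from the TCP to the fingertips, in m); z points along the fingers, y is the direction in which the jaws open and shut (so a half turn about z gives the same grasp; the last joint's range is limited). The gripper opens to 87 mm and grips with 3 to 60 N. Pads are 19 mm wide; open, the fingers measure 117 mm over their backs; the gripper's body (75 mm by 190 mm) begins 51 mm behind the grasp point.
Start: joints at [-0.023, 0.332, -0.065, 1.46, 0.022, 1.35, -0.088], TCP at [0.625, 0, 0.24] pointing down, gripper open.
Joint ranges: [-2.6, 2.6], [-0.5, 2.12], [-1.47, 1.34], [0.16, 2.42], [-1.27, 4.41], [0.06, 2.06], [-2.6, 2.6]. Speed limits (rad/s): [2.22, 2.22, 2.79, 2.79, 3.14, 3.14, 3.14].

### API

Orientations are given as a unit quaternion [x, y, z, w].
In Python, from bench import read_state, camera, camera_params, close_job, tip_extent gives the robot as it stands. The module is installed in compiled form; this text tells all that it offers.
- The arm moves only by the tool send_rows, never from a script. Its argument "steps" is a list of rows, each a list of 7 numbers: the turn, a rotation vector about the tool's x, y, z in degrees, then the shift along the tool's x, y, z in m, then the gripper's target within -1 to 1 (shut at 1, half-way at 0, fully open at -1). In form: [[ax, ay, az, x, y, z, jaw], ...]. A call has exactly 10 rows; each row shifts and turns the pose as measured when the row begins, along the tool's axes as they then stand; what a row does not reach is not made up. A row lasts 1/10 s, in which the tool goes at most 50 mm and 8.59 degrees, less where a joint would pass 70% of its speed; a pose out of reach is approached as far as the arm can. A call with a gripper value outside its range is refused whole. The fingers move at their own pace and stop on an object; "force" is the grip in N (left out, the last holds). Time passes only in rows, so rows that do not move let the fingers close, or fill a call up. It gives the time, the measured TCP pose, the force and the opening at its end, in the units of the state.
- read_state(): the state, without advancing time (a new reading comes with each control period).
- camera(name): name is "scene" or "side" or "wrist"; returns (picture, depth): 420x560x3 uint8, blue, green, red; 420x560 float32, m along the optical axis (not along the pixel's ray), 0 where there is no reading.
- camera_params(name): a dict with "camera_matrix" (3x3 intrinsics, pixels), "world_from_camera" (4x4, takes a point from camera to world coordinates). Camera axes: x right, y down, z forward; pixel columns grow to the right and rows downward; lengths in m; the calibration is good to about 2 mm. The wrist camera is an equidistant fisheye: a pixel r from the principal point sees the ray r / f radians off the axis. A picture is of the moment at which its call begins: read the wrist's pose just before it. camera_params takes no time and is no camera call; for the wrist camera it gives the pose at the moment of the call.
- close_job(): hands the job in, once; it reports no verdict.
The state is a dict: "time": time; "joint_positions": joint angles; "joint_vel": joint speeds; "joint_torque": joint torques, N m; "ee_pos": TCP position; "eef_rot": TCP orientation; "ft_force": force on the tool from outside, world axes, zero at the start; "torque": the same for the moment, N m; "width": finger opening in m.
Only numpy, scipy, OpenCV 4.12 (cv2) and the standard library are available. Lean on these libraries where they do the work, as an engineer would, in place of code of your own. Each camera call takes 0.05 s, during which the arm holds its last target.

## Working session

There is one attempt and no reset: what is moved stays moved. The work goes in short steps, Python scripts to look and compute and a tool call to move; the robot and the scene stay as the last step left them, time stands still between calls to the robot, and variables do not carry over. Pictures are saved under pics/ and viewed, and the job is handed in when it is done.

Besides the shell and the picture viewer there is one more tool, called after ">>>" as name([rows], argument=value, ...), one row to a line, values as JSON. send_rows: Moves the arm, as the interface text tells. Its arguments: {"type":"object","properties":{"steps":{"type":"array"},"force":{"type":"number"}},"required":["steps"]}

```bash
mkdir -p pics; ls
python3 - <<'E'
from bench import *
import cv2,numpy as np
print(read_state()); print(tip_extent)
for n in ["scene","side"]:
    p,d=camera(n); cv2.imwrite(f"pics/{n}0.png",p); np.save(f"pics/{n}0.npy",d)
    c=camera_params(n); print(n,c)
    np.savez(f"pics/{n}_par.npz",K=c["camera_matrix"],T=c["world_from_camera"])
E
```

```text
pics
{'time': 0.0, 'joint_positions': array([-0.02258845,  0.33285227, -0.06470276,  1.46093816,  0.02161196,
        1.34989598, -0.08846765]), 'joint_vel': array([ 0.00036547,  0.00036702,  0.00016179,  0.00165804, -0.00055074,
       -0.00138792, -0.00121016]), 'joint_torque': array([-1.20520472e-04, -6.23245955e+01,  2.44190963e-02, -3.89891267e+01,
       -6.13984605e-02,  3.97891912e-02,  1.87085252e-04]), 'ee_pos': array([ 6.24639149e-01, -1.41966642e-05,  2.38767682e-01]), 'eef_rot': array([ 7.07090009e-01,  7.07123208e-01, -5.20307615e-04, -4.66622772e-04]), 'ft_force': array([0.33671939, 0.40544562, 0.26210764]), 'torque': array([-0.02688417, -0.01047517, -0.03015963]), 'width': 0.08662106507708797}
0.017
scene {'camera_matrix': array([[486.45815973,   0.        , 287.33789252],
       [  0.        , 486.45815973, 213.62648153],
       [  0.        ,   0.        ,   1.        ]]), 'world_from_camera': array([[ 0.58791604, -0.4185915 ,  0.69219642, -0.34397662],
       [-0.80859399, -0.32846897,  0.48814331, -0.87310433],
       [ 0.0230324 , -0.84669315, -0.53158275,  0.75199443],
       [ 0.        ,  0.        ,  0.        ,  1.        ]])}
side {'camera_matrix': array([[422.78955167,   0.        , 288.29619209],
       [  0.        , 422.78955167, 211.23988767],
       [  0.        ,   0.        ,   1.        ]]), 'world_from_camera': array([[ 0.99214507, -0.03972891,  0.1186161 ,  0.38116604],
       [-0.12431505, -0.41870451,  0.8995734 , -1.13843333],
       [ 0.01392602, -0.90725308, -0.42035451,  0.53796453],
       [ 0.        ,  0.        ,  0.        ,  1.        ]])}
```

View pics/scene0.png

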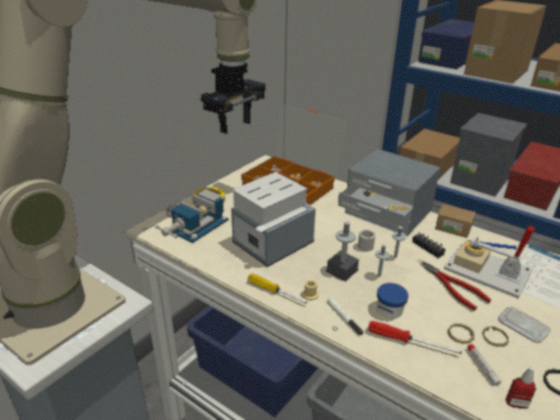

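View pics/side0.png

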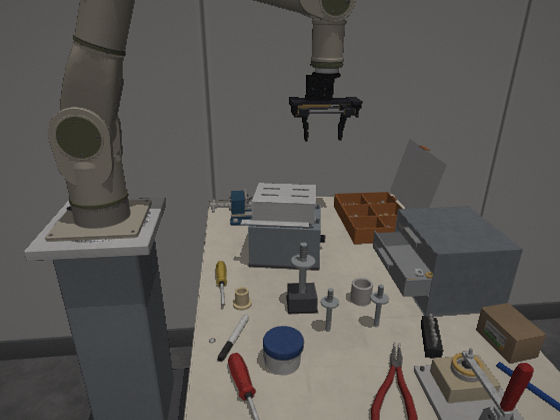

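```bash
cat > h.py <<'E'
import numpy as np,cv2
def cloud(n,d,par):
    K,T=par
    v,u=np.mgrid[0:d.shape[0],0:d.shape[1]]
    P=np.stack([(u-K[0,2])/K[0,0]*d,(v-K[1,2])/K[1,1]*d,d],-1)
    return P@T[:3,:3].T+T[:3,3]
def load(n,i=0):
    z=np.load(f"pics/{n}_par.npz");d=np.load(f"pics/{n}{i}.npy")
    return cloud(n,d,(z["K"],z["T"]))
E
python3 - <<'E'
from h import *
for n,crop in [("scene",(150,300,220,440)),("side",(170,350,210,410))]:
    P=load(n); im=cv2.imread(f"pics/{n}0.png")
    a,b,c,d=crop
    cv2.imwrite(f"pics/{n}_crop.png",cv2.resize(im[a:b,c:d],None,fx=3.6,fy=3.6,interpolation=cv2.INTER_CUBIC))
    d0=np.load(f"pics/{n}0.npy")>0
    # top-down plot 0.35..0.95 x, -0.45..0.3 y @ 1mm
    H=np.zeros((750,600),np.float32); C=np.zeros((750,600,3),np.uint8)
    X=P[d0&(P[...,2]<0.2)];I=im[d0&(P[...,2]<0.2)]
    o=np.argsort(X[:,2]);X=X[o];I=I[o]
    i=((0.3-X[:,1])*1000).astype(int);j=((X[:,0]-0.35)*1000).astype(int)
    k=(i>=0)&(i<750)&(j>=0)&(j<600)
    H[i[k],j[k]]=X[k,2]
    C=cv2.applyColorMap((np.clip(H,0,.2)*1275).astype(np.uint8),cv2.COLORMAP_JET)
    C=cv2.dilate(C,np.ones((3,3)))
    cv2.imwrite(f"pics/{n}_top.png",C[:600])
E
```

```text
(no output)
```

View pics/scene_crop.png

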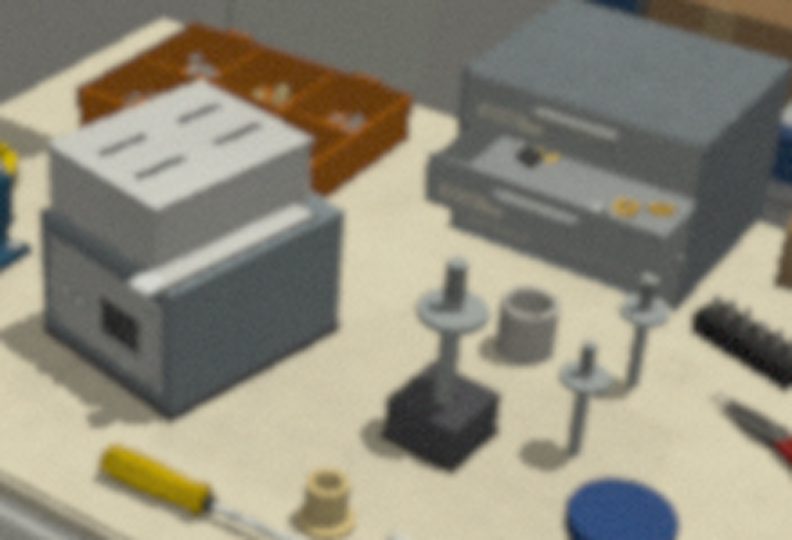

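View pics/side_crop.png

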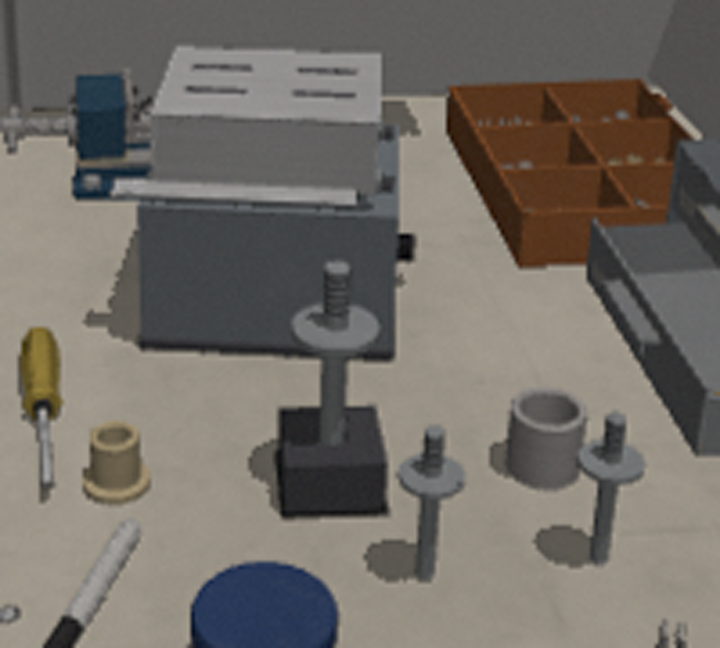

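View pics/scene_top.png

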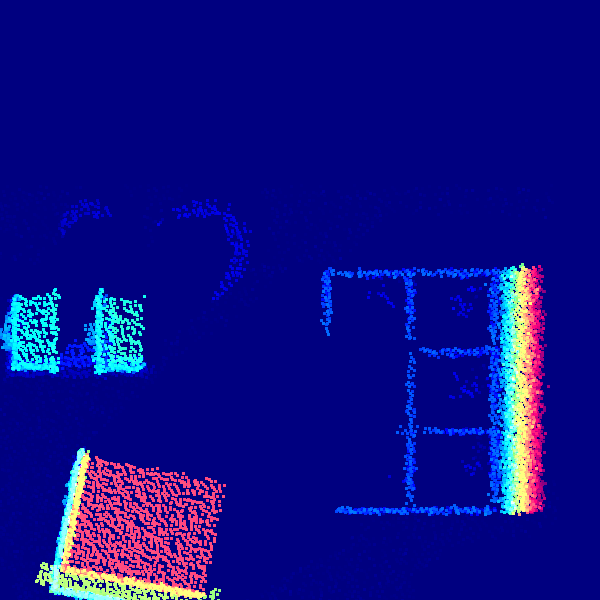

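View pics/side_top.png

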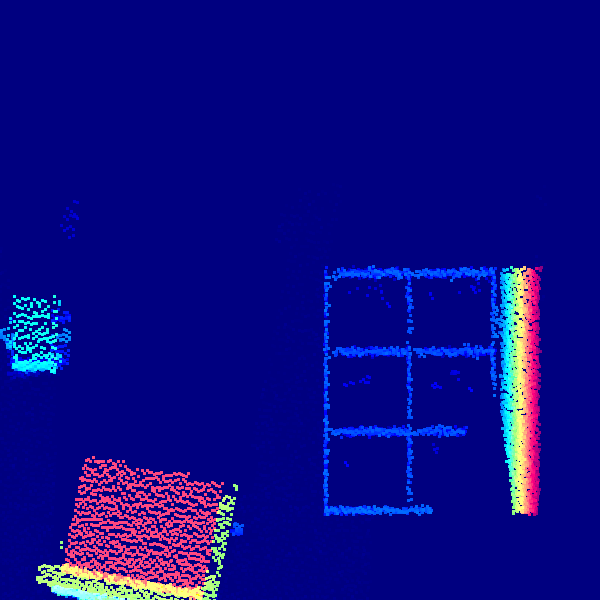

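Run:
```python
from h import *
def rect(X):
    (c,s,a)=cv2.minAreaRect((X[:,:2]*1000).astype(np.float32)); return np.round(c,1),np.round(s,1),round(a,2)
for n in ["scene","side"]:
    P=load(n); d=np.load(f"pics/{n}0.npy"); im=cv2.imread(f"pics/{n}0.png").astype(int)
    P[d==0]=9
    x,y,z=P[...,0],P[...,1],P[...,2]
    box=(x>.35)&(x<.65)&(y>-.4)&(y<-.1)
    t=P[box&(z>.152)&(z<.168)]; print(n,"hood top",rect(t),t[:,2].mean(),len(t))
    bl=(x>.5)&(x<.75)&(y<-.3)&(y>-.6)
    s=P[bl&(z>.029)&(z<.038)]; 
    # list clusters above bench
    m=(bl&(z>.015)&(z<.2)).astype(np.uint8)
    N,L,S,C=cv2.connectedComponentsWithStats(m)
    for i in range(1,N):
        if S[i,4]>60:
            q=P[L==i]; print(i,S[i],q.min(0).round(3),q.max(0).round(3))
```

```text
scene hood top (array([ 492.8, -226.5]), array([119.2, 146.8]), 78.84) 0.1600186987388432 1518
1 [ 338  168   80   86 2592] [ 0.619 -0.541  0.015] [ 0.75  -0.309  0.15 ]
2 [296 205  20  42 607] [ 0.5   -0.324  0.015] [ 0.568 -0.3    0.117]
3 [344 221  12  21  92] [ 0.5   -0.467  0.101] [ 0.527 -0.436  0.145]
6 [358 229  18  19 265] [ 0.605 -0.463  0.015] [ 0.65  -0.421  0.046]
8 [412 232  27  20 239] [ 0.698 -0.6    0.015] [ 0.745 -0.528  0.04 ]
10 [344 243  15  28 178] [ 0.5   -0.474  0.015] [ 0.534 -0.437  0.086]
11 [375 244  15  29 195] [ 0.524 -0.543  0.015] [ 0.557 -0.508  0.096]
side hood top (array([ 492.3, -227.6]), array([122.5, 141.6]), 79.59) 0.16031376409400996 1361
1 [ 373  209   70  104 3446] [ 0.674 -0.513  0.015] [ 0.75  -0.309  0.148]
2 [ 292  224   29   84 1417] [ 0.5   -0.474  0.015] [ 0.565 -0.3    0.145]
3 [351 278  38  44 756] [ 0.606 -0.541  0.015] [ 0.65  -0.421  0.094]
4 [321 288  18  39 323] [ 0.524 -0.544  0.015] [ 0.556 -0.51   0.095]
5 [422 314  20  32 408] [ 0.697 -0.6    0.016] [ 0.745 -0.53   0.041]
```

```bash
cat > fit.py <<'E'
from h import *
from scipy.optimize import least_squares
Q={}
A=[]
for n in ["scene","side"]:
    P=load(n); d=np.load(f"pics/{n}0.npy"); P[d==0]=9
    Q[n]=P.reshape(-1,3)
def inbox(p,X):
    c,s=np.cos(p[2]),np.sin(p[2]); dx=X[:,0]-p[0];dy=X[:,1]-p[1]
    return np.stack([c*dx+s*dy,-s*dx+c*dy,X[:,2]],1)
def run(names):
    p=np.array([0.49,-0.225,-0.19])
    for it in range(8):
        planes=[]
        for n in names:
            B=inbox(p,Q[n]);z=B[:,2]
            tol=.006 if it>2 else .012
            def sel(ax,val,o,lo,hi,zl,zh):
                m=(abs(B[:,ax]-val)<tol)&(B[:,o]>lo)&(B[:,o]<hi)&(z>zl)&(z<zh)
                return Q[n][m],ax,val
            planes+= [sel(0,-.078,1,-.075,.055,.015,.095), sel(1,-.080,0,-.065,.08,.01,.095),
                      sel(0,-.070,1,-.05,.05,.12,.152), sel(1,-.057,0,-.065,.065,.12,.152)]
        f=lambda p:np.concatenate([inbox(p,X)[:,a]-v for X,a,v in planes])
        p=least_squares(f,p,loss="soft_l1",f_scale=.002).x
    print(names,p.round(4),np.degrees(p[2]).round(2),[(len(X),a,v,round(float(np.median(inbox(p,X)[:,a]-v))*1000,2)) for X,a,v in planes])
    return p
if __name__=="__main__":
    for k in (["scene"],["side"],["scene","side"]):
        p=run(k)
    B=inbox(p,np.concatenate([Q["scene"],Q["side"]]))
    m=(B[:,1]<-.06)&(B[:,1]>-.072)&(B[:,2]>.1)&(B[:,2]<.12)&(B[:,0]<.1)&(B[:,0]>-.12)
    print("rail x",np.percentile(B[m,0],[0,1,99,100]),"z",np.median(B[m,2]))
    # pin
    for k in (["scene"],["side"],["scene","side"]):
        X=np.concatenate([Q[n] for n in k])
        near=X[(abs(X[:,0]-.505)<.05)&(abs(X[:,1]+.45)<.05)]
        disc=near[(near[:,2]>.1025)&(near[:,2]<.110)]
        (c,r)=cv2.minEnclosingCircle((disc[:,:2]*1000).astype(np.float32))
        for zl,zh in((.112,.139),(.05,.09)):
          s=near[(near[:,2]>zl)&(near[:,2]<zh)]
          s=s[np.hypot(*(s[:,:2]-np.array(c)/1000).T)<.015]
          f=lambda q:np.hypot(s[:,0]-q[0],s[:,1]-q[1])-.007
          q=least_squares(f,np.array(c)/1000,loss="soft_l1",f_scale=.002).x
          print(k,"disc",c,r,len(disc),"stem",q,len(s))
        blk=near[(near[:,2]>.03)&(near[:,2]<.038)]
        print("block",cv2.minAreaRect((blk[:,:2]*1000).astype(np.float32)),np.median(blk[:,2]), "ztop",near[:,2].max())
E
python3 fit.py
```

```text
['scene'] [ 0.494  -0.2259 -0.1913] -10.96 [(840, 0, -0.078, 0.27), (1143, 1, -0.08, 0.25), (287, 0, -0.07, -0.63), (428, 1, -0.057, -0.64)]
['side'] [ 0.57   -0.2404 -0.183 ] -10.48 [(2, 0, -0.078, 0.0), (670, 1, -0.08, 0.25), (0, 0, -0.07, nan), (321, 1, -0.057, -0.62)]
['scene', 'side'] [ 0.494  -0.2258 -0.192 ] -11.0 [(841, 0, -0.078, 0.28), (1144, 1, -0.08, 0.23), (287, 0, -0.07, -0.64), (429, 1, -0.057, -0.67), (0, 0, -0.078, nan), (1705, 1, -0.08, 0.29), (0, 0, -0.07, nan), (742, 1, -0.057, -0.61)]
rail x [-0.09492522 -0.09278568  0.08152925  0.0856438 ] z 0.11242670246395703
['scene'] disc (503.0071105957031, -444.1796875) 24.495576858520508 173 stem [ 0.50466212 -0.44301374] 61
['scene'] disc (503.0071105957031, -444.1796875) 24.495576858520508 173 stem [ 0.50529669 -0.44278986] 77
block ((504.038818359375, -443.76336669921875), (58.62727737426758, 59.922664642333984), 88.04705047607422) 0.034570232531809575 ztop 0.1450705880659744
['side'] disc (502.8822326660156, -443.66363525390625) 24.648324966430664 246 stem [ 0.50277294 -0.44250816] 87
['side'] disc (502.8822326660156, -443.66363525390625) 24.648324966430664 246 stem [ 0.50293774 -0.44238019] 121
block ((502.67327880859375, -443.3394775390625), (60.38416290283203, 55.94658660888672), 86.73643493652344) 0.03512180479738852 ztop 0.1447122893100462
['scene', 'side'] disc (503.06317138671875, -443.7666931152344) 24.690019607543945 419 stem [ 0.50370254 -0.4427031 ] 148
['scene', 'side'] disc (503.06317138671875, -443.7666931152344) 24.690019607543945 419 stem [ 0.50380175 -0.44245102] 198
block ((503.852294921875, -443.5080261230469), (60.357181549072266, 60.10763931274414), 87.24711608886719) 0.0349634602529143 ztop 0.1450705880659744
  return _methods._mean(a, axis=axis, dtype=dtype,
  ret = ret.dtype.type(ret / rcount)
```

```bash
cat > g.py <<'E'
import numpy as np
from bench import *
from scipy.spatial.transform import Rotation as R
BX,BY,YAW=0.494,-0.2258,np.radians(-11.0)
c,s=np.cos(YAW),np.sin(YAW)
def b2w(x,y,z): return np.array([BX+c*x-s*y,BY+s*x+c*y,z])
def w2b(p): dx,dy=p[0]-BX,p[1]-BY; return np.array([c*dx+s*dy,-s*dx+c*dy,p[2]])
def tgt(deg):  # jaw direction angle in world, tool down
    a=np.radians(deg); y=np.array([np.cos(a),np.sin(a),0]); z=np.array([0,0,-1.])
    return R.from_matrix(np.stack([np.cross(y,z),y,z],1))
def go(p,deg=79.0):
    st=read_state(); q=R.from_quat(st["eef_rot"])
    d=q.inv().apply(np.array(p)-st["ee_pos"]); r=np.degrees((q.inv()*tgt(deg)).as_rotvec())
    print("shift mm",(d*1000).round(1),"turn deg",r.round(2))
def st():
    s_=read_state(); y=R.from_quat(s_["eef_rot"]).as_matrix()
    print("t",round(s_["time"],2),"w",s_["ee_pos"].round(4),"box",(w2b(s_["ee_pos"])*1000).round(1),"jaw",np.degrees(np.arctan2(y[1,1],y[0,1])).round(2),"zt",y[:,2].round(3),"F",s_["ft_force"].round(2),"M",s_["torque"].round(3),"w",s_["width"].round(4),"j",s_["joint_positions"].round(2))
E
python3 -c "
from g import *
go([.5035,-.443,.24]);print(b2w(60,-65,0) if 0 else b2w(.06,-.065,0), w2b([.5035,-.443,0]))"
```

```text
shift mm [-443.  -121.2   -1. ] turn deg [-6.0e-02 -5.0e-02 -7.9e+01]
[ 0.54049505 -0.30105431  0.        ] [ 0.05076917 -0.21139674  0.        ]
```

>>> send_rows([
  [0, 0, -8, 0, 0, 0, -1],
  [0, 0, -8, 0, 0, 0, -1],
  [0, 0, -8, 0, 0, 0, -1],
  [0, 0, -8, 0, 0, 0, -1],
  [0, 0, -8, 0, 0, 0, -1],
  [0, 0, -8, 0, 0, 0, -1],
  [0, 0, -8, 0, 0, 0, -1],
  [0, 0, -8, 0, 0, 0, -1],
  [0, 0, -8, 0, 0, 0, -1],
  [0, 0, -8, 0, 0, 0, -1],
], force=50)

```text
time: 1.1
ee_pos: [0.6222, -0.0, 0.2337]
eef_rot: [0.06, 0.998, -0.001, -0.005]
ft_force: [-0.1, 0.1, 0.1]
width: 0.0872
```

```bash
python3 -c "
from g import *
st();go([.5035,-.443,.22])"
```

```text
Traceback (most recent call last):
  File "g.py", line 17, in st
    print("t",round(s_["time"],2),"w",s_["ee_pos"].round(4),"box",(w2b(s_["ee_pos"])*1000).round(1),"jaw",np.degrees(np.arctan2(y[1,1],y[0,1])).round(2),"zt",y[:,2].round(3),"F",s_["ft_force"].round(2),"M",s_["torque"].round(3),"w",s_["width"].round(4),"j",s_["joint_positions"].round(2))
                                                                                                                                                                                                                                        ^^^^^^^^^^^^^^^^^
AttributeError: 'float' object has no attribute 'round'
```

```bash
sed -i 's/s_\["width"\].round(4)/round(float(s_["width"]),4)/' g.py; python3 -c "
from g import *
st();go([.5035,-.443,.22])"
```

```text
t 1.1 w [ 0.6222 -0.      0.2337] box [ 82.8 246.1 233.7] jaw 83.1 zt [-0.011 -0.001 -1.   ] F [-0.12  0.08  0.06] M [ 0.088 -0.031  0.036] w 0.0872 j [ 0.13  0.35 -0.26  1.46  0.09  1.36  1.31]
shift mm [  64.5 -454.    15.2] turn deg [-0.13 -0.6   4.1 ]
```

>>> send_rows([
  [0, -0.3, 2, 0.007, -0.044, 0, -1],
  [0, -0.3, 2, 0.007, -0.046, 0, -1],
  [0, 0, 0, 0.007, -0.046, 0, -1],
  [0, 0, 0, 0.007, -0.046, 0, -1],
  [0, 0, 0, 0.007, -0.046, 0, -1],
  [0, 0, 0, 0.007, -0.046, 0, -1],
  [0, 0, 0, 0.007, -0.046, 0, -1],
  [0, 0, 0, 0.006, -0.046, 0, -1],
  [0, 0, 0, 0.005, -0.046, 0, -1],
  [0, 0, 0, 0.005, -0.044, 0, -1],
])

```text
time: 2.1
ee_pos: [0.4753, -0.4449, 0.2293]
eef_rot: [0.086, 0.996, 0.002, -0.003]
ft_force: [0.3, -0.0, 0.7]
width: 0.0868
```

```bash
python3 -c "
from g import *
st();go([.5035,-.443,.22])"
```

```text
t 2.1 w [ 0.4753 -0.4449  0.2293] box [  23.4 -218.7  229.3] jaw 80.13 zt [-0.005  0.004 -1.   ] F [ 0.32 -0.02  0.68] M [ 0.096 -0.126  0.006] w 0.0868 j [ 0.69  0.4  -0.01  1.39  0.    1.36  2.08]
shift mm [-27.5   6.7   9.2] turn deg [ 0.16 -0.32  1.13]
```

>>> send_rows([
  [0, -0.1, 0.6, -0.009, 0.002, 0.003, -1],
  [0, -0.1, 0.6, -0.009, 0.003, 0.003, -1],
  [0, 0, 0, -0.006, 0.002, 0.002, -1],
  [0, 0, 0, -0.004, 0, 0, -1],
  [0, 0, 0, 0, 0, 0, -1],
  [0, 0, 0, 0, 0, 0, -1],
  [0, 0, 0, 0, 0, 0, -1],
  [0, 0, 0, 0, 0, 0, -1],
  [0, 0, 0, 0, 0, 0, -1],
  [0, 0, 0, 0, 0, 0, -1],
])

```text
time: 3.1
ee_pos: [0.5023, -0.4464, 0.2192]
eef_rot: [0.099, 0.995, 0.001, -0.003]
ft_force: [0.0, -0.1, 0.0]
width: 0.0872
```

```bash
python3 -c "
from g import *
import cv2
st();go([.5035,-.443,.139])
c=camera_params('wrist');p,d=camera('wrist');cv2.imwrite('pics/w1.png',p);np.save('pics/w1.npy',d)
np.savez('pics/w1_par.npz',K=c['camera_matrix'],T=c['world_from_camera']);print(c)
"
```

```text
t 3.1 w [ 0.5023 -0.4464  0.2192] box [  50.2 -215.   219.2] jaw 78.58 zt [-0.005  0.003 -1.   ] F [ 0.04 -0.09  0.03] M [ 0.128 -0.061  0.021] w 0.0872 j [ 0.66  0.45 -0.01  1.34  0.    1.35  2.03]
shift mm [-1.   3.5 80.2] turn deg [ 0.1  -0.33 -0.42]
{'camera_matrix': array([[325.1922621 ,   0.        , 282.44273288],
       [  0.        , 325.1922621 , 212.04285191],
       [  0.        ,   0.        ,   1.        ]]), 'world_from_camera': array([[ 1.98564746e-01,  9.44425076e-01,  2.61979612e-01,
         4.30177578e-01],
       [ 9.80087511e-01, -1.91534523e-01, -5.23736238e-02,
        -4.31453750e-01],
       [ 7.15176236e-04,  2.67162501e-01, -9.63651227e-01,
         3.64452042e-01],
       [ 0.00000000e+00,  0.00000000e+00,  0.00000000e+00,
         1.00000000e+00]])}
```

View pics/w1.png

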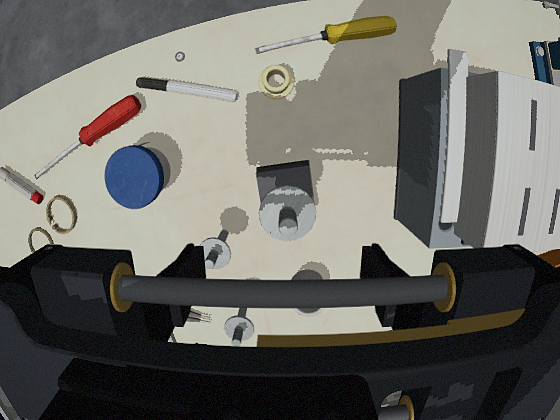

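```bash
cat >> h.py <<'E'
def fray(z,u,v):
    K,T=z["K"],z["T"]; a=np.array([u-K[0,2],v-K[1,2]])/K[0,0]; r=np.hypot(*a)
    k=np.sin(r)/r if r>1e-9 else 1
    return T[:3,3],T[:3,:3]@np.array([a[0]*k,a[1]*k,np.cos(r)])
def fplane(z,u,v,h):
    o,d=fray(z,u,v); return o+d*(h-o[2])/d[2]
E
python3 - <<'E'
from h import *
im=cv2.imread("pics/w1.png")
cv2.imwrite("pics/w1c.png",cv2.resize(im[150:260,230:350],None,fx=5,fy=5,interpolation=cv2.INTER_CUBIC))
z=np.load("pics/w1_par.npz"); d=np.load("pics/w1.npy")
print(fplane(z,288,212,.106),d[212,275],d[195:200,288])
# disc from depth: planar region; z-depth
v,u=np.mgrid[170:250,245:330]; dd=d[170:250,245:330]
pts=[]
for a,b,q in zip(u.ravel(),v.ravel(),dd.ravel()):
    if q>0:
        o,r=fray(z,a,b); c=z["T"][:3,2]@r; pts.append(o+r*q/c)
P=np.array(pts)
s=P[(P[:,2]>.1)&(P[:,2]<.112)]; print(len(s),s[:,2].mean(),cv2.minEnclosingCircle((s[:,:2]*1000).astype(np.float32)))
t=P[(P[:,2]>.137)]; print(len(t),t.mean(0) if len(t) else 0,P[:,2].max())
E
```

```text
[ 0.50131582 -0.4410009   0.106     ] 0.26833692 [0.26567197 0.2637123  0.26532677 0.26503867 0.2657929 ]
2014 0.10574596761748944 ((502.9328308105469, -442.00103759765625), 23.88994598388672)
298 [ 0.50200992 -0.4418983   0.14126235] 0.14378835215335617
```

View pics/w1c.png

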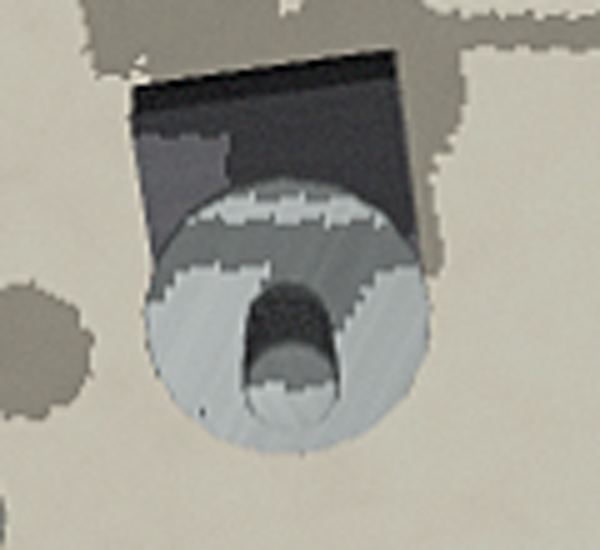

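```bash
python3 -c "
from g import *
go([.5025,-.442,.127])"
```

```text
shift mm [ 0.1  4.3 92.2] turn deg [ 0.1  -0.33 -0.42]
```

>>> send_rows([
  [0, -0.3, -0.3, 0, 0.002, 0.012, -1],
  [0, 0, 0, 0, 0.002, 0.012, -1],
  [0, 0, 0, 0, 0, 0.012, -1],
  [0, 0, 0, 0, 0, 0.012, -1],
  [0, 0, 0, 0, 0, 0.01, -1],
  [0, 0, 0, 0, 0, 0.01, -1],
  [0, 0, 0, 0, 0, 0.006, -1],
  [0, 0, 0, 0, 0, 0.003, -1],
  [0, 0, 0, 0, 0, 0, -1],
  [0, 0, 0, 0, 0, 0, -1],
])

```text
time: 4.15
ee_pos: [0.502, -0.4417, 0.1334]
eef_rot: [0.097, 0.995, 0.002, -0.001]
ft_force: [-0.2, 0.5, 0.5]
width: 0.087
```

```bash
python3 -c "
from g import *
st();go([.5025,-.442,.127])"
```

```text
t 4.15 w [ 0.502  -0.4417  0.1334] box [  49.1 -210.4  133.4] jaw 78.88 zt [-0.002  0.003 -1.   ] F [-0.24  0.47  0.54] M [ 0.123 -0.079  0.001] w 0.087 j [ 0.67  0.5  -0.02  1.46  0.01  1.19  2.03]
shift mm [-0.5 -0.2  6.4] turn deg [ 0.16 -0.15 -0.12]
```

>>> send_rows([
  [0, 0, 0, 0, 0, 0.004, -1],
  [0, 0, 0, 0, 0, 0.002, -1],
  [0, 0, 0, 0, 0, -0.0002, 0],
  [0, 0, 0, 0, 0, -0.0003, 1],
  [0, 0, 0, 0, 0, -0.0003, 1],
  [0, 0, 0, 0, 0, -0.0003, 1],
  [0, 0, 0, 0, 0, -0.0003, 1],
  [0, 0, 0, 0, 0, -0.0003, 1],
  [0, 0, 0, 0, 0, -0.0003, 1],
  [0, 0, 0, 0, 0, -0.0003, 1],
], force=50)

```text
time: 5.15
ee_pos: [0.5028, -0.4423, 0.1313]
eef_rot: [0.097, 0.995, 0.001, 0.0]
ft_force: [-0.2, -0.4, -0.6]
width: 0.0313
```

```bash
python3 -c "
from g import *
st()"
```

```text
t 5.15 w [ 0.5028 -0.4423  0.1313] box [  49.9 -210.9  131.3] jaw 78.88 zt [ 0.     0.001 -1.   ] F [-0.23 -0.45 -0.56] M [ 0.139 -0.068  0.044] w 0.0313 j [ 0.67  0.5  -0.02  1.46  0.01  1.18  2.03]
```

>>> send_rows([
  [0, 0, 0, 0, 0, 0, 1],
  [0, 0, 0, 0, 0, 0, 1],
  [0, 0, 0, 0, 0, 0, 1],
  [0, 0, 0, 0, 0, 0, 1],
  [0, 0, 0, 0, 0, 0, 1],
  [0, 0, 0, 0, 0, 0, 1],
  [0, 0, 0, 0, 0, -0.002, 1],
  [0, 0, 0, 0, 0, -0.005, 1],
  [0, 0, 0, 0, 0, -0.01, 1],
  [0, 0, 0, 0, 0, -0.01, 1],
], force=50)

```text
time: 6.15
ee_pos: [0.502, -0.4418, 0.1584]
eef_rot: [0.097, 0.995, 0.002, -0.001]
ft_force: [0.4, 0.6, -1.1]
width: 0.0127
```

```bash
python3 -c "
from g import *
st()"
```

```text
t 6.15 w [ 0.502  -0.4418  0.1584] box [  49.1 -210.5  158.4] jaw 78.88 zt [-0.002  0.003 -1.   ] F [ 0.35  0.56 -1.05] M [ 0.145 -0.041 -0.022] w 0.0127 j [ 0.66  0.48 -0.01  1.43  0.01  1.24  2.03]
```

```bash
python3 -c "
from g import *
go(b2w(-.14,-.2,.20)); print(b2w(-.14,-.065,0))
from h import *
for n in ['scene','side']:
  P=load(n).reshape(-1,3); d=np.load(f'pics/{n}0.npy').ravel(); P=P[d>0]
  B=np.array([w2b(p) for p in P])
  m=(B[:,0]>-.25)&(B[:,0]<-.08)&(B[:,1]>-.2)&(B[:,1]<.1)&(B[:,2]<.3)
  b=B[m]
  H,xe,ye=np.histogram2d(b[:,0],b[:,1],bins=[17,15],range=[[-.25,-.08],[-.2,.1]],weights=None)
  Z=np.full((17,15),-99)
  ix=((b[:,0]+.25)*100).astype(int);iy=((b[:,1]+.2)*50).astype(int)
  for i,j,z in zip(ix,iy,b[:,2]): Z[i,j]=max(Z[i,j],int(z*1000))
  print(n);print(Z)
"
```

```text
shift mm [189.2  10.2 -41. ] turn deg [ 0.16 -0.15 -0.12]
[ 0.34416961 -0.26289251  0.        ]
scene
[[-99 -99 -99 -99 -99 -99 -99 -99 -99 -99 -99 -99 -99 -99 -99]
 [-99 -99 -99 -99 -99 -99 -99 -99 -99 -99 -99 -99 -99 -99 -99]
 [-99 -99 -99 -99 -99 -99 -99 -99 -99 -99 -99 -99 -99   0   1]
 [-99 -99 -99 -99 -99 -99 -99 -99 -99 -99  -7   0   3   2   2]
 [-99 -99 -99 -99 -99 -99 -99 -99   0   0   3   2   4   2   2]
 [-99 -99 -99 -99 -99  -3   1   1   4   3   3   3   3   3   3]
 [-99 -99 -99  -1   3   3   2   3   3   3   2   2   4   3   2]
 [  0   2   2   2   4   3   4   3   3   2   2   3   3   3   2]
 [  4   3   4   2   3   3   2   3   3   4   2   3   3   3   5]
 [  3   3   3   3  17   9   3   2   4   3   3   3   2   3   4]
 [  3   3  15  23  25  24   2   2   2   4   3   2   3   4   2]
 [  4  24  22  24  24  22   2   2   2   4   3   2   2   1   2]
 [ 16  24  22  24  23 -99   2   3   3   3   3   3   2   3   3]
 [ 17  19  18 -99 -99   2   2   4   2   2   4   2   2   3   3]
 [  2   3   2   3   3   3   2   3   3   4   3   4   3   3   3]
 [  3   3   3   3   2   3 114 112   2   3   4   4   3
[... 450 characters left out ...]
3   3]
 [-99 -99 -99  -1   1   3   2   2   2   3   3   3   2   2   1]
 [ -2   1   2   2   3   3   3   2   2   3   2   3   4   2   2]
 [  3   2   3   3   2   2   2   2   2   3   3   2   2   2   2]
 [  2   4   3   3  15  16   3   3   3   2   3   2   2   1   2]
 [  3   3   2  23  24  22   1   2   2   3   2   2   2   2   3]
 [  2  21  23  24  24  22   2   2   3   2   2   4   3   2   3]
 [ 15  24  24  23  22   3   3   2   2   3   2   2   3   2   3]
 [ 17  23  18   3   2   2   3   3   3   3   3   2   2   2   2]
 [  3   2   2   2   2   4   3   2   3   2   3   2   2   2   1]
 [  4   2   2   3   2   3 113 113   3   3   2   3   0 -99 -99]
 [-99   0   3   3   2   3 114 113   1   2 -99 -99 -99 -99 -99]]
```

>>> send_rows([
  [0, 0, 0, 0.01, 0, -0.015, 1],
  [0, 0, 0, 0.022, 0.001, -0.015, 1],
  [0, 0, 0, 0.022, 0.001, -0.012, 1],
  [0, 0, 0, 0.022, 0.001, 0, 1],
  [0, 0, 0, 0.022, 0.001, 0, 1],
  [0, 0, 0, 0.022, 0.001, 0, 1],
  [0, 0, 0, 0.022, 0.001, 0, 1],
  [0, 0, 0, 0.022, 0.001, 0, 1],
  [0, 0, 0, 0.018, 0.001, 0, 1],
  [0, 0, 0, 0.01, 0.001, 0, 1],
])

```text
time: 7.15
ee_pos: [0.3056, -0.3951, 0.2166]
eef_rot: [0.098, 0.995, -0.003, 0.005]
ft_force: [-0.4, -0.1, -1.2]
width: 0.0125
```

```bash
python3 -c "
from g import *
st();go(b2w(-.14,-.064,.20))"
```

```text
t 7.15 w [ 0.3056 -0.3951  0.2166] box [-152.6 -202.2  216.6] jaw 78.79 zt [ 0.009 -0.007 -1.   ] F [-0.45 -0.09 -1.2 ] M [ 0.134 -0.066  0.003] w 0.0125 j [ 0.8   0.06  0.03  1.83 -0.    1.24  2.2 ]
shift mm [-12.  138.3  16. ] turn deg [-0.28  0.59 -0.21]
```

>>> send_rows([
  [0, 0.3, 0, -0.002, 0.012, 0.001, 1],
  [0, 0.2, 0, -0.002, 0.018, 0.001, 1],
  [0, 0, 0, -0.002, 0.018, 0.001, 1],
  [0, 0, 0, -0.001, 0.018, 0.001, 1],
  [0, 0, 0, -0.001, 0.018, 0.001, 1],
  [0, 0, 0, -0.001, 0.018, 0.001, 1],
  [0, 0, 0, 0, 0.016, 0, 1],
  [0, 0, 0, 0, 0.01, 0, 1],
  [0, 0, 0, 0, 0.004, 0, 1],
  [0, 0, 0, 0, 0, 0, 1],
])

```text
time: 8.15
ee_pos: [0.3462, -0.2573, 0.2148]
eef_rot: [0.095, 0.995, -0.005, 0.003]
ft_force: [-0.6, 0.1, -1.9]
width: 0.0129
```

```bash
python3 -c "
from g import *
import cv2
st();go(b2w(-.14,-.064,.127))
for n in ['wrist','side','scene']:
  c=camera_params(n);p,d=camera(n);cv2.imwrite(f'pics/{n}2.png',p);np.save(f'pics/{n}2.npy',d)
  np.savez(f'pics/{n}2_par.npz',K=c['camera_matrix'],T=c['world_from_camera'])
"
```

```text
t 8.15 w [ 0.3462 -0.2573  0.2148] box [-139.1  -59.1  214.8] jaw 79.08 zt [ 0.005 -0.01  -1.   ] F [-0.62  0.06 -1.88] M [ 0.16   0.009 -0.04 ] w 0.0129 j [ 0.66 -0.08 -0.12  1.98 -0.    1.24  1.92]
shift mm [ 1.5 -4.1 87.8] turn deg [-0.49  0.4   0.08]
```

View pics/wrist2.png

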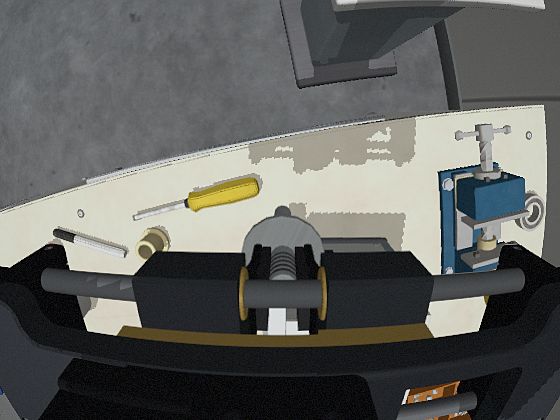

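View pics/side2.png

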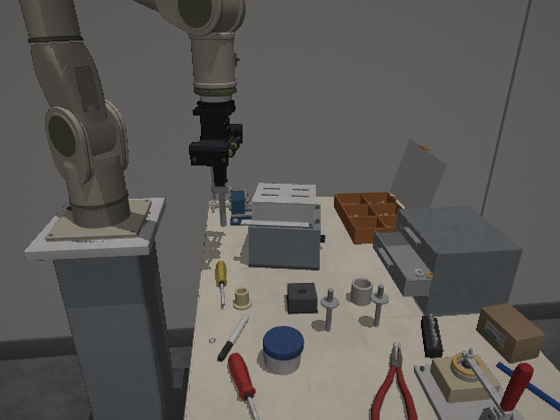

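```bash
cat > pinm.py <<'E'
import sys
from h import *
from g import w2b
def wcloud(i):
    z=np.load(f"pics/wrist{i}_par.npz"); d=np.load(f"pics/wrist{i}.npy")
    v,u=np.nonzero(d>0); K,T=z["K"],z["T"]
    a=np.stack([u-K[0,2],v-K[1,2]],1)/K[0,0]; r=np.maximum(np.hypot(*a.T),1e-9)
    q=d[v,u]; k=np.tan(r)/r*q
    P=np.stack([a[:,0]*k,a[:,1]*k,q],1)
    ok=r<1.3
    return (P@T[:3,:3].T+T[:3,3])[ok],u[ok],v[ok]
def circ(P):
    f=lambda p:np.hypot(P[:,0]-p[0],P[:,1]-p[1])-p[2]
    return f
E
python3 - <<'E'
from pinm import *
P,u,v=wcloud(2)
tcp=np.array([0.3462,-0.2573,0.2148])
m=(abs(u-283)<42)&(v>205)&(v<256)
Q=P[m]; Q=Q[np.hypot(*(Q[:,:2]-tcp[:2]).T)<.05]
print(np.histogram(Q[:,2],bins=np.arange(.06,.24,.005)))
s=Q[(Q[:,2]>.180)&(Q[:,2]<.2)]
print(len(s),s[:,2].mean(),np.percentile(s[:,2],[5,50,95]))
print(cv2.minEnclosingCircle((s[:,:2]*1000).astype(np.float32)))
# plane fit for tilt
A=np.c_[s[:,:2]-tcp[:2],np.ones(len(s))];print(np.linalg.lstsq(A,s[:,2],rcond=None)[0])
# side
for n in ["side","scene"]:
    X=load(n,2).reshape(-1,3)
    near=X[np.hypot(*(X[:,:2]-tcp[:2]).T)<.035]
    for zl,zh in((.10,.12),(.13,.15),(.15,.17),(.18,.186),(.186,.194)):
        t=near[(near[:,2]>zl)&(near[:,2]<zh)]; print(n,zl,len(t),t.mean(0) if len(t) else "")
    print(near[:,2].min())
# box right wall, rail via wrist?
B=np.array([w2b(p) for p in P]); 
r=B[(B[:,2]>.108)&(B[:,2]<.118)&(abs(B[:,1]+.065)<.02)&(B[:,0]>-.12)&(B[:,0]<.08)]
print("rail",len(r),r.min(0),r.max(0))
E
```

```text
(array([   0,    0,    0,    0,    0,    0,    0,    5,   26,   26,   26,
         26,   18,    2,    0,    0,    0,    0,    0,    0,    0,    0,
          0,    0,   19, 1937,  224,  129,  182,  144,   57,    0,    0,
          0,    0]), array([0.06 , 0.065, 0.07 , 0.075, 0.08 , 0.085, 0.09 , 0.095, 0.1  ,
       0.105, 0.11 , 0.115, 0.12 , 0.125, 0.13 , 0.135, 0.14 , 0.145,
       0.15 , 0.155, 0.16 , 0.165, 0.17 , 0.175, 0.18 , 0.185, 0.19 ,
       0.195, 0.2  , 0.205, 0.21 , 0.215, 0.22 , 0.225, 0.23 , 0.235]))
2309 0.18955148476388348 [0.18742468 0.18913502 0.19563376]
((342.4694519042969, -256.08056640625), 23.505599975585938)
[ 0.12084665 -0.03466087  0.19112278]
side 0.1 48 [ 0.34702112 -0.26406343  0.11007234]
side 0.13 53 [ 0.34706205 -0.26377468  0.1402574 ]
side 0.15 51 [ 0.3463743  -0.26356075  0.16003546]
side 0.18 3 [ 0.34448537 -0.27286393  0.18558332]
side 0.186 140 [ 0.3477918  -0.26763931  0.190229  ]
-0.0011402290061007792
scene 0.1 40 [ 0.34402045 -0.26394536  0.1102429 ]
scene 0.13 45 [ 0.34344104 -0.26261724  0.14038632]
scene 0.15 45 [ 0.34356784 -0.26329406  0.16054111]
scene 0.18 13 [ 0.33471074 -0.27294115  0.18466909]
scene 0.186 161 [ 0.34042061 -0.26427929  0.18985497]
-0.5915319862885638
rail 449 [-0.05234348 -0.07314553  0.10960928] [-0.02236888 -0.0571315   0.11324604]
```

>>> send_rows([
  [0, 0.2, 0, 0, -0.002, 0.01, 1],
  [0, 0.2, 0, 0, -0.002, 0.012, 1],
  [0, 0, 0, 0, -0.001, 0.012, 1],
  [0, 0, 0, 0, 0, 0.012, 1],
  [0, 0, 0, 0, 0, 0.01, 1],
  [0, 0, 0, 0, 0, 0.008, 1],
  [0, 0, 0, 0, 0, 0.006, 1],
  [0, 0, 0, 0, 0, 0.004, 1],
  [0, 0, 0, 0, 0, 0.001, 1],
  [0, 0, 0, 0, 0, 0, 1],
])

```text
time: 9.3
ee_pos: [0.3429, -0.2654, 0.1313]
eef_rot: [0.098, 0.995, -0.003, -0.002]
ft_force: [-0.5, 0.1, -1.0]
width: 0.0126
```

```bash
python3 -c "
from g import *
st();go(b2w(-.109,-.064,.128))"
```

```text
t 9.3 w [ 0.3429 -0.2654  0.1313] box [-140.7  -67.7  131.3] jaw 78.8 zt [-0.005 -0.006 -1.   ] F [-0.53  0.08 -0.98] M [ 0.113 -0.016  0.075] w 0.0126 j [ 0.67  0.02 -0.12  2.07  0.01  1.06  1.92]
shift mm [-31.7   3.9   3.1] turn deg [-0.42 -0.22 -0.21]
```

>>> send_rows([
  [0, -0.2, 0, 0, 0.002, 0.003, 1],
  [0, 0, 0, -0.002, 0.002, 0.001, 1],
  [0, 0, 0, -0.004, 0, 0, 1],
  [0, 0, 0, -0.005, 0, 0, 1],
  [0, 0, 0, -0.005, 0, 0, 1],
  [0, 0, 0, -0.005, 0, 0, 1],
  [0, 0, 0, -0.004, 0, 0, 1],
  [0, 0, 0, -0.003, 0, 0, 1],
  [0, 0, 0, -0.001, 0, 0, 1],
  [0, 0, 0, 0, 0, 0, 1],
])

```text
time: 10.3
ee_pos: [0.3762, -0.2677, 0.1282]
eef_rot: [0.097, 0.995, -0.004, 0.001]
ft_force: [0.1, -0.2, -0.8]
width: 0.0125
```

```bash
python3 -c "
from g import *
st();go(b2w(-.109,-.064,.128))"
```

```text
t 10.3 w [ 0.3762 -0.2677  0.1282] box [-107.6  -63.6  128.2] jaw 78.83 zt [ 0.001 -0.008 -1.   ] F [ 0.12 -0.17 -0.81] M [ 0.054 -0.047 -0.002] w 0.0125 j [ 0.64  0.08 -0.13  2.01  0.02  1.05  1.88]
shift mm [ 1.4 -0.4  0.2] turn deg [-0.46  0.15 -0.17]
```

```bash
cat > path.py <<'E'
import numpy as np
def wp(th,s): # deg -> stem x, tcp z (mm)
    t=np.radians(th); return 70-s*np.cos(t)-3*np.sin(t)-24, 111+s*np.sin(t)-3*np.cos(t)+25.4
if __name__=="__main__":
  for th in range(0,100,5):
    s=153-18*min(th,90)/90; print(th,round(s),np.round(wp(th,s),1))
E
python3 path.py
```

```text
0 153 [-107.   133.4]
5 152 [-105.7  146.7]
10 151 [-103.2  159.7]
15 150 [-99.7 172.3]
20 149 [-95.  184.5]
25 148 [-89.4 196.2]
30 147 [-82.8 207.3]
35 146 [-75.3 217.7]
40 145 [-67.  227.3]
45 144 [-57.9 236.1]
50 143 [-48.2 244. ]
55 142 [-37.9 251. ]
60 141 [-27.1 257. ]
65 140 [-15.9 262. ]
70 139 [ -4.4 266. ]
75 138 [  7.4 268.9]
80 137 [ 19.3 270.8]
85 136 [ 31.2 271.6]
90 135 [ 43.  271.4]
95 135 [ 54.8 271.1]
```

>>> send_rows([
  [0, 0, 0, 0, 0, -0.005, 1],
  [0, 0, 0, 0, 0, -0.007, 1],
  [0, 0, 0, -0.001, 0, -0.009, 1],
  [0, 0, 0, -0.001, 0, -0.009, 1],
  [0, 0, 0, -0.002, 0, -0.009, 1],
  [0, 0, 0, -0.003, 0, -0.009, 1],
  [0, 0, 0, -0.004, 0, -0.009, 1],
  [0, 0, 0, -0.005, 0, -0.009, 1],
  [0, 0, 0, -0.005, 0, -0.007, 1],
  [0, 0, 0, -0.003, 0, -0.004, 1],
])

```text
time: 11.3
ee_pos: [0.4, -0.2719, 0.2121]
eef_rot: [0.098, 0.995, -0.004, -0.0]
ft_force: [-2.6, -0.3, -1.2]
width: 0.0126
```

```bash
python3 -c "
from g import *
import cv2
st()
p,d=camera('side');cv2.imwrite('pics/side3.png',p[120:300,180:360].repeat(3,0).repeat(3,1))"
```

```text
t 11.3 w [ 0.4    -0.2719  0.2121] box [-83.5 -63.2 212.1] jaw 78.77 zt [-0.001 -0.008 -1.   ] F [-2.56 -0.25 -1.18] M [0.264 0.814 0.042] w 0.0126 j [ 0.63  0.04 -0.14  1.86  0.01  1.24  1.86]
```

View pics/side3.png

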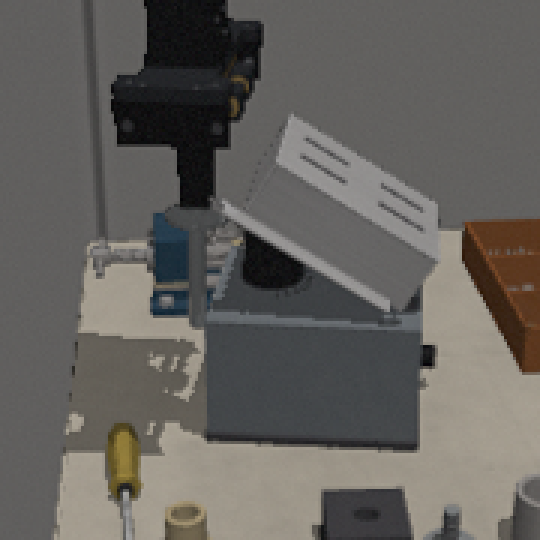

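>>> send_rows([
  [0, 0, 0, -0.004, 0, -0.006, 1],
  [0, 0, 0, -0.005, 0, -0.006, 1],
  [0, 0, 0, -0.0055, 0, -0.006, 1],
  [0, 0, 0, -0.006, 0, -0.0055, 1],
  [0, 0, 0, -0.006, 0, -0.005, 1],
  [0, 0, 0, -0.006, 0, -0.0045, 1],
  [0, 0, 0, -0.006, 0, -0.004, 1],
  [0, 0, 0, -0.0065, 0, -0.0035, 1],
  [0, 0, 0, -0.0065, 0, -0.003, 1],
  [0, 0, 0, -0.005, 0, -0.002, 1],
])

```text
time: 12.35
ee_pos: [0.4607, -0.2835, 0.2614]
eef_rot: [0.098, 0.995, -0.004, -0.0]
ft_force: [-1.6, -0.1, 0.2]
width: 0.0128
```

```bash
python3 -c "
from g import *
import cv2
st()
p,d=camera('side');cv2.imwrite('pics/side4.png',p[120:300,180:360].repeat(3,0).repeat(3,1))"
```

```text
t 12.35 w [ 0.4607 -0.2835  0.2614] box [-21.7 -63.  261.4] jaw 78.78 zt [-0.001 -0.008 -1.   ] F [-1.56 -0.08  0.18] M [ 0.18   0.258 -0.035] w 0.0128 j [ 0.6   0.14 -0.15  1.65  0.03  1.35  1.82]
```

View pics/side4.png

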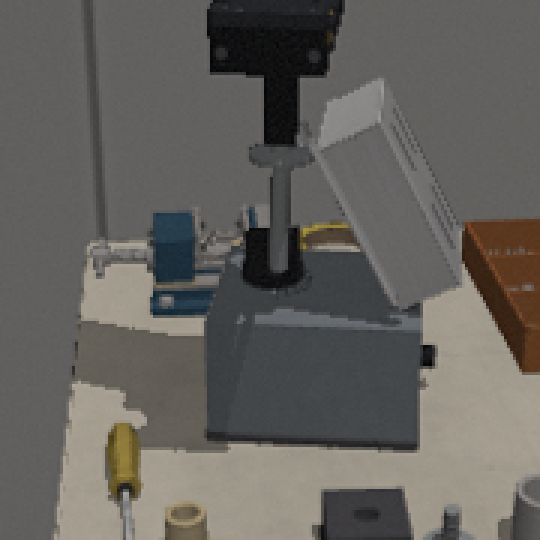

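>>> send_rows([
  [0, 0, 0, -0.007, 0, -0.002, 1],
  [0, 0, 0, -0.008, 0, -0.002, 1],
  [0, 0, 0, -0.008, 0, -0.002, 1],
  [0, 0, 0, -0.008, 0, -0.001, 1],
  [0, 0, 0, -0.008, 0, -0.001, 1],
  [0, 0, 0, -0.008, 0, -0.001, 1],
  [0, 0, 0, -0.008, 0, 0, 1],
  [0, 0, 0, -0.008, -0.001, 0, 1],
  [0, 0, 0, -0.007, -0.001, 0, 1],
  [0, 0, 0, -0.005, 0, 0, 1],
])

```text
time: 13.4
ee_pos: [0.5411, -0.301, 0.2708]
eef_rot: [0.097, 0.995, -0.004, -0.0]
ft_force: [-0.9, 0.5, -1.6]
width: 0.0127
```

```bash
python3 -c "
from g import *
import cv2
st();go(b2w(.06,-.065,.23))
for n in ['wrist','side','scene']:
  c=camera_params(n);p,d=camera(n);cv2.imwrite(f'pics/{n}5.png',p);np.save(f'pics/{n}5.npy',d)
  np.savez(f'pics/{n}5_par.npz',K=c['camera_matrix'],T=c['world_from_camera'])
p=cv2.imread('pics/side5.png')
cv2.imwrite('pics/side5c.png',p[120:300,180:360].repeat(3,0).repeat(3,1))"
```

```text
t 13.4 w [ 0.5411 -0.301   0.2708] box [ 60.6 -64.9 270.8] jaw 78.81 zt [-0.001 -0.007 -1.   ] F [-0.9   0.47 -1.63] M [0.165 0.227 0.017] w 0.0127 j [ 0.55  0.31 -0.15  1.43  0.05  1.41  1.77]
shift mm [ 0.7  0.2 40.8] turn deg [-0.41  0.03 -0.19]
```

View pics/side5c.png

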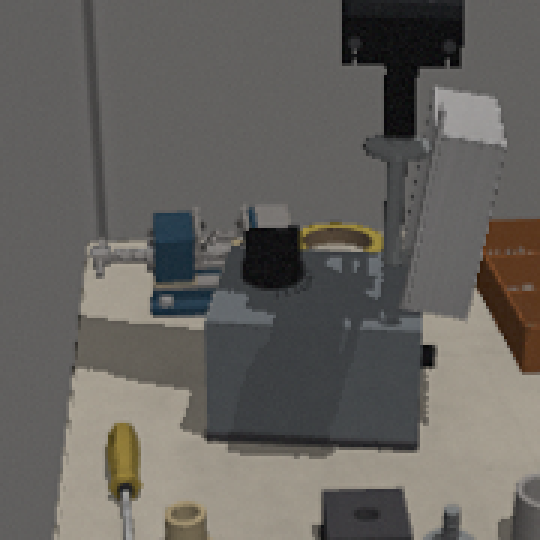

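View pics/wrist5.png

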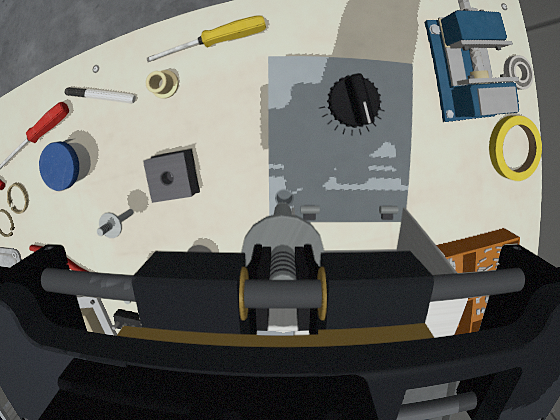

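Run:
```python
from pinm import *
z=np.load("pics/wrist5_par.npz")
for u,v,h in [(269,57,.105),(412,63,.105),(269,220,.105),(354,101,.149)]:
    print(u,v,(w2b(fplane(z,u,v,h))*1000).round(1))
P,u,v=wcloud(5); B=np.array([w2b(p) for p in P])
t=B[(abs(B[:,2]-.105)<.004)&(abs(B[:,0])<.1)&(B[:,1]>-.1)&(B[:,1]<.08)]
print(np.percentile(t,[1,99],axis=0)*1000, np.median(t[:,2]))
im=cv2.imread("pics/scene5.png"); cv2.imwrite("pics/scene5c.png",cv2.resize(im[130:280,220:340],None,fx=5,fy=5,interpolation=cv2.INTER_CUBIC))
im=cv2.imread("pics/side5.png"); cv2.imwrite("pics/side5d.png",cv2.resize(im[150:250,280:350],None,fx=6,fy=6,interpolation=cv2.INTER_CUBIC))
im=cv2.imread("pics/wrist5.png"); cv2.imwrite("pics/wrist5c.png",cv2.resize(im[40:240,250:430],None,fx=3,fy=3,interpolation=cv2.INTER_CUBIC))
```

```text
269 57 [-77.  -77.8 105. ]
412 63 [-78.2  62.5 105. ]
269 220 [ 82.6 -79.2 105. ]
354 101 [-32.4  -6.5 149. ]
[[-76.82729793 -78.01863394 102.93286469]
 [ 82.39994998  61.20669881 106.4066652 ]] 0.10465144933276421
```

View pics/scene5c.png

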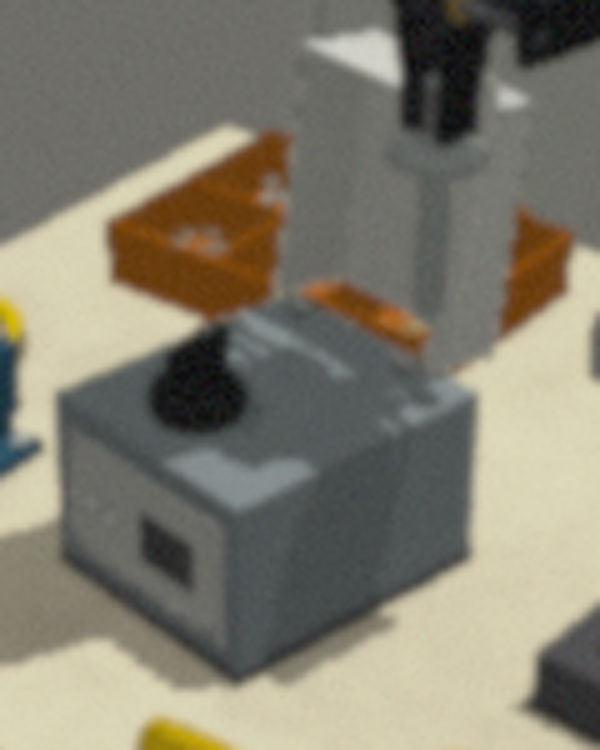

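View pics/side5d.png

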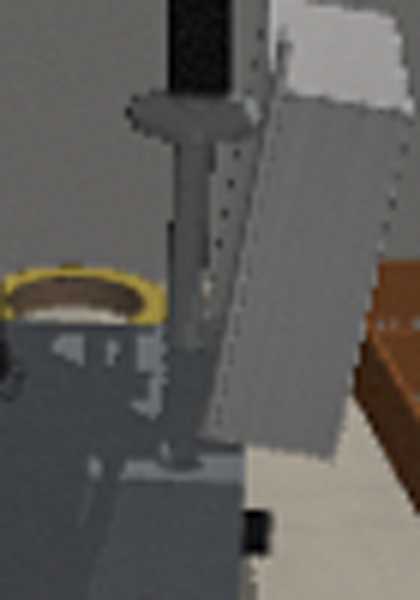

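View pics/wrist5c.png

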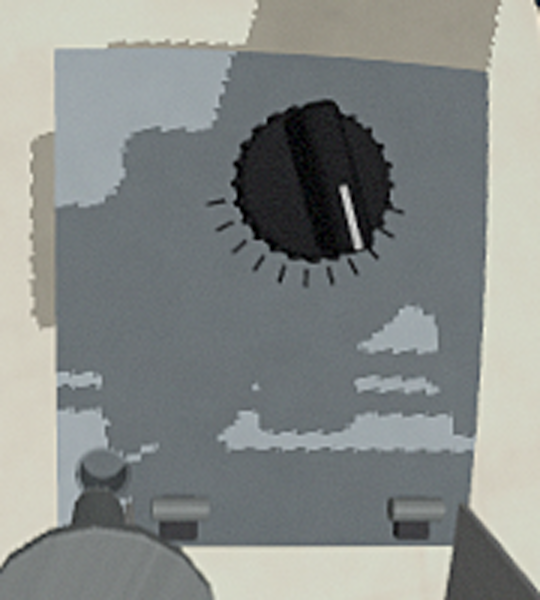

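Run:
```python
from pinm import *
from g import b2w
def pl(n,u,v,h):
    z=np.load(f"pics/{n}5_par.npz");K,T=z["K"],z["T"]; r=T[:3,:3]@np.array([(u-K[0,2])/K[0,0],(v-K[1,2])/K[1,1],1]);o=T[:3,3]
    return o+r*(h-o[2])/r[2]
def pr(n,p):
    z=np.load(f"pics/{n}5_par.npz");K,T=z["K"],z["T"]; q=T[:3,:3].T@(p-T[:3,3]); return K[:2,:2]@(q[:2]/q[2])+K[:2,2]
print("side hole meas",(w2b(pl("side",280+184/6-.5,150+459/6-.5,.105))*1000).round(1))
for n in ("side","scene"): print(n,pr(n,b2w(.06,-.065,.105)), "foot",pr(n,b2w(.0606,-.0649,.2708-.1193)))
# stem samples side: centre of lower stem
for n in ("side","scene"):
    X=load(n,5).reshape(-1,3); B=np.array([w2b(p) for p in X])
    for zl,zh in((.153,.175),(.175,.2),(.2,.225)):
        t=B[(B[:,2]>zl)&(B[:,2]<zh)&(abs(B[:,0]-.0606)<.009)&(abs(B[:,1]+.069)<.012)]
        from scipy.optimize import least_squares
        f=lambda q:np.hypot(t[:,0]-q[0],t[:,1]-q[1])-.007
        if len(t)>5: print(n,zl,len(t),(least_squares(f,[.06,-.065],loss="soft_l1",f_scale=.001).x*1000).round(1))
im=cv2.imread("pics/scene5.png"); cv2.imwrite("pics/scene5e.png",cv2.resize(im[180:220,280:320],None,fx=15,fy=15,interpolation=cv2.INTER_CUBIC))
im=cv2.imread("pics/side5.png"); cv2.imwrite("pics/side5e.png",cv2.resize(im[190:235,290:335],None,fx=13,fy=13,interpolation=cv2.INTER_CUBIC))
```

```text
side hole meas [ 61.3 -59.2 105. ]
side [309.54206816 227.1309418 ] foot [310.55177166 208.37187389]
scene [304.08749556 209.55996951] foot [305.00272697 193.56412266]
side 0.153 55 [ 59.4 -65.1]
side 0.175 67 [ 60.2 -65.6]
side 0.2 71 [ 60.4 -65.3]
scene 0.153 42 [ 60.9 -65.7]
scene 0.175 49 [ 60.4 -65.4]
scene 0.2 55 [ 61.2 -65.3]
```

View pics/scene5e.png

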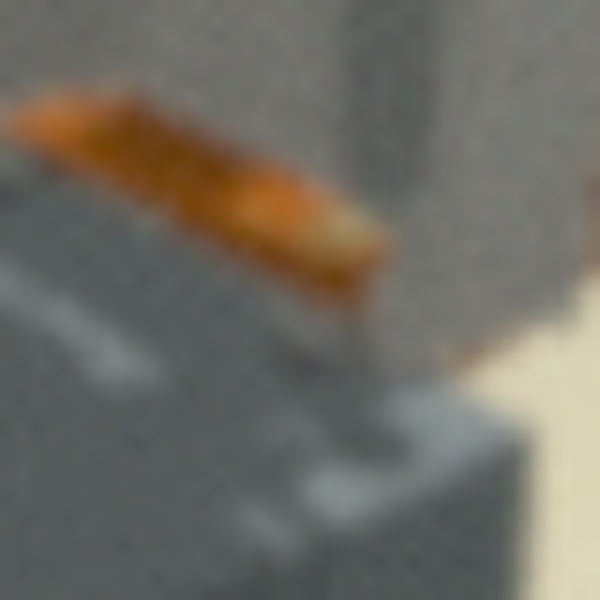

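View pics/side5e.png

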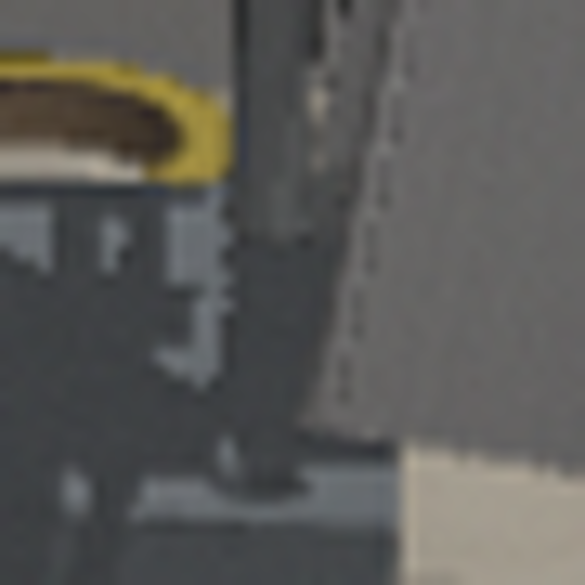

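>>> send_rows([
  [-0.3, 0, 0, 0, 0, 0.004, 1],
  [-0.2, 0, -0.1, 0, 0, 0.005, 1],
  [0, 0, 0, 0, 0, 0.006, 1],
  [0, 0, 0, 0, 0, 0.006, 1],
  [0, 0, 0, 0, 0, 0.006, 1],
  [0, 0, 0, 0, 0, 0.004, 1],
  [0, 0, 0, 0, 0, 0.002, 1],
  [0, 0, 0, 0, 0, 0.001, 1],
  [0, 0, 0, 0, 0, 0, 1],
  [0, 0, 0, 0, 0, 0, 1],
])

```text
time: 14.55
ee_pos: [0.5394, -0.3011, 0.2339]
eef_rot: [0.097, 0.995, 0.001, 0.0]
ft_force: [-1.1, 0.5, -1.9]
width: 0.0126
```

```bash
python3 -c "
from g import *
import cv2
st();go(b2w(.06,-.065,.1963))
from h import *
for n in ['side','scene']:
  c=camera_params(n);p,d=camera(n);cv2.imwrite(f'pics/{n}6.png',p);np.save(f'pics/{n}6.npy',d)
im=cv2.imread('pics/side6.png'); cv2.imwrite('pics/side6e.png',cv2.resize(im[150:250,280:350],None,fx=6,fy=6,interpolation=cv2.INTER_CUBIC))
im=cv2.imread('pics/scene6.png'); cv2.imwrite('pics/scene6e.png',cv2.resize(im[140:230,270:340],None,fx=6,fy=6,interpolation=cv2.INTER_CUBIC))
from scipy.optimize import least_squares
for n in ('side','scene'):
    X=load(n,6).reshape(-1,3); B=np.array([w2b(p) for p in X])
    for zl,zh in((.115,.14),(.14,.16),(.16,.19)):
        t=B[(B[:,2]>zl)&(B[:,2]<zh)&(abs(B[:,0]-.0606)<.009)&(abs(B[:,1]+.069)<.012)]
        f=lambda q:np.hypot(t[:,0]-q[0],t[:,1]-q[1])-.007
        if len(t)>5: print(n,zl,len(t),(least_squares(f,[.06,-.065],loss='soft_l1',f_scale=.001).x*1000).round(1))
"
```

```text
t 14.55 w [ 0.5394 -0.3011  0.2339] box [ 59.  -65.2 233.9] jaw 78.87 zt [ 0.     0.002 -1.   ] F [-1.1   0.46 -1.89] M [0.091 0.179 0.077] w 0.0126 j [ 0.56  0.32 -0.15  1.48  0.05  1.34  1.78]
shift mm [-1.   0.2 37.6] turn deg [ 0.11  0.01 -0.13]
side 0.115 52 [ 57.7 -65.7]
side 0.14 48 [ 57.5 -65.3]
side 0.16 81 [ 58.3 -65.3]
scene 0.115 39 [ 59.9 -66. ]
scene 0.14 38 [ 59.7 -64.9]
scene 0.16 57 [ 59.5 -66. ]
```

View pics/side6e.png

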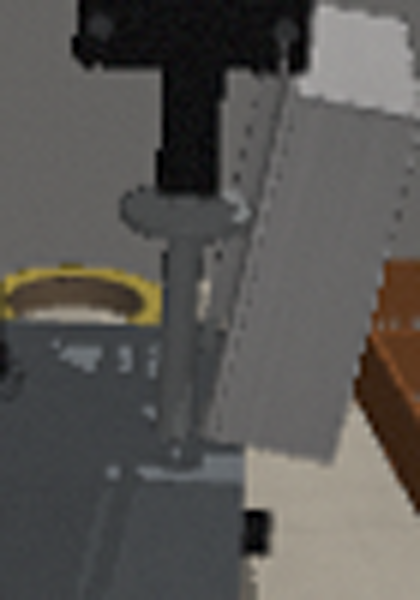

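View pics/scene6e.png

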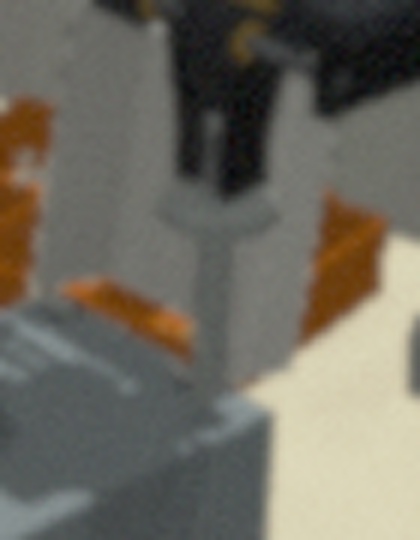

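>>> send_rows([
  [0, 0, 0, -0.0012, 0.0003, 0.001, 1],
  [0, 0, 0, -0.0005, 0, 0.002, 1],
  [0, 0, 0, -0.0003, 0, 0.002, 1],
  [0, 0, 0, -0.0003, 0, 0.002, 1],
  [0, 0, 0, -0.0002, 0, 0.002, 1],
  [0, 0, 0, -0.0002, 0, 0.002, 1],
  [0, 0, 0, -0.0002, 0, 0.002, 1],
  [0, 0, 0, -0.0002, 0, 0.002, 1],
  [0, 0, 0, -0.0002, 0, 0.001, 1],
  [0, 0, 0, 0, 0, 0, 1],
])

```text
time: 15.65
ee_pos: [0.5432, -0.3015, 0.217]
eef_rot: [0.097, 0.995, 0.001, 0.0]
ft_force: [-1.1, 0.4, -0.3]
width: 0.0124
```

```bash
python3 -c "
from g import *
st();go(b2w(.06,-.065,.1963))"
```

```text
t 15.65 w [ 0.5432 -0.3015  0.217 ] box [ 62.8 -64.9 217. ] jaw 78.87 zt [ 0.001  0.002 -1.   ] F [-1.06  0.42 -0.3 ] M [ 0.243  0.338 -0.021] w 0.0124 j [ 0.56  0.34 -0.15  1.5   0.05  1.31  1.77]
shift mm [ 2.8 -0.2 20.7] turn deg [ 0.1   0.04 -0.13]
```

```bash
cat > snap.py <<'E'
import sys
from g import *
from h import *
i=sys.argv[1]
for n in ['side','scene']:
  c=camera_params(n);p,d=camera(n);cv2.imwrite(f'pics/{n}{i}.png',p);np.save(f'pics/{n}{i}.npy',d)
im=cv2.imread(f'pics/side{i}.png'); a=cv2.resize(im[150:250,280:345],None,fx=6,fy=6,interpolation=cv2.INTER_CUBIC)
im=cv2.imread(f'pics/scene{i}.png'); b=cv2.resize(im[130:230,275:340],None,fx=6,fy=6,interpolation=cv2.INTER_CUBIC)
cv2.imwrite(f'pics/s{i}.png',np.hstack([a,b]))
from scipy.optimize import least_squares
e=read_state()['ee_pos']; tz=w2b(e)
for n in ('side','scene'):
    X=load(n,i).reshape(-1,3); B=np.array([w2b(p) for p in X])
    for zl,zh in((.11,.13),(.13,.15),(.15,.165),(.165,.18)):
        t=B[(B[:,2]>zl)&(B[:,2]<zh)&(abs(B[:,0]-tz[0])<.009)&(abs(B[:,1]+.069)<.012)]
        f=lambda q:np.hypot(t[:,0]-q[0],t[:,1]-q[1])-.007
        if len(t)>5: print(n,zl,len(t),(least_squares(f,[.06,-.065],loss='soft_l1',f_scale=.001).x*1000).round(1))
    t=B[(B[:,2]>.15)&(B[:,2]<.26)&(np.hypot(B[:,0]-tz[0],B[:,1]-tz[1])<.022)&(np.hypot(B[:,0]-tz[0],B[:,1]-tz[1])>.012)&(B[:,1]<-.07)]
    h,ed=np.histogram(t[:,2],bins=np.arange(.15,.26,.002)); print(n,"disc z",ed[np.argsort(h)[-3:]].round(3),np.sort(h)[-3:])
E
python3 snap.py 7
```

```text
side 0.11 55 [ 61.3 -65. ]
side 0.13 53 [ 61.3 -64.9]
side 0.15 42 [ 62.2 -65.1]
side 0.165 37 [ 61.7 -64.8]
side disc z [0.24  0.222 0.192] [11 12 29]
scene 0.11 35 [ 62.1 -65.2]
scene 0.13 42 [ 62.6 -65.1]
scene 0.15 26 [ 62.5 -66.4]
scene 0.165 25 [ 63.1 -66.3]
scene disc z [0.214 0.19  0.192] [ 9 11 19]
```

View pics/s7.png

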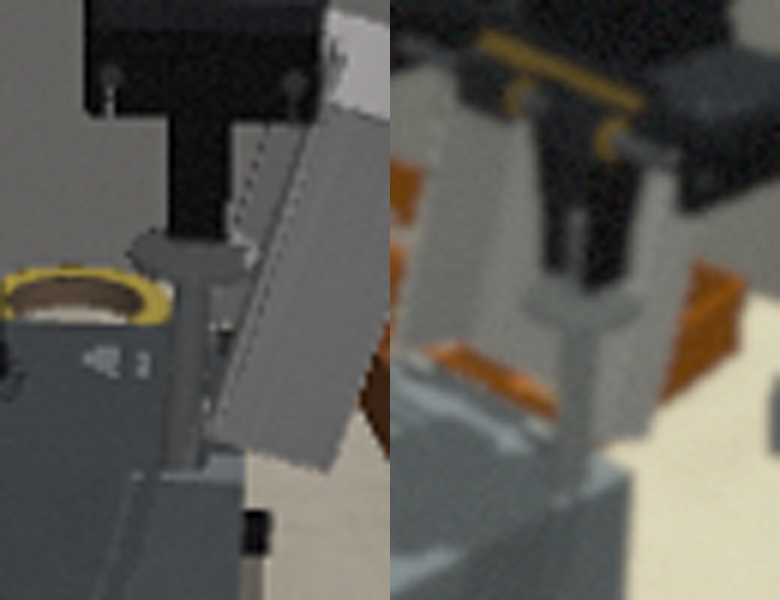

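>>> send_rows([
  [0, 0, 0, 0.0003, 0, 0.001, 1],
  [0, 0, 0, 0.0003, 0, 0.002, 1],
  [0, 0, 0, 0.0002, 0, 0.002, 1],
  [0, 0, 0, 0, 0, 0.002, 1],
  [0, 0, 0, 0, 0, 0.002, 1],
  [0, 0, 0, 0, 0, 0.002, 1],
  [0, 0, 0, 0, 0, 0.002, 1],
  [0, 0, 0, 0, 0, 0.001, 1],
  [0, 0, 0, 0, 0, 0, 1],
  [0, 0, 0, 0, 0, 0, 1],
])

```text
time: 16.75
ee_pos: [0.5425, -0.3013, 0.202]
eef_rot: [0.097, 0.995, 0.001, 0.001]
ft_force: [-0.9, 0.6, 0.2]
width: 0.0129
```

```bash
python3 -c "
from g import *
st();go(b2w(.06,-.065,.1963))"; python3 snap.py 8
```

```text
t 16.75 w [ 0.5425 -0.3013  0.202 ] box [ 62.  -64.9 202. ] jaw 78.87 zt [ 0.001  0.001 -1.   ] F [-0.88  0.61  0.24] M [ 0.168  0.303 -0.016] w 0.0129 j [ 0.56  0.35 -0.16  1.52  0.05  1.28  1.77]
shift mm [ 2.  -0.1  5.7] turn deg [ 0.1   0.06 -0.13]
side 0.11 57 [ 60.7 -64.8]
side 0.13 48 [ 61.2 -65. ]
side 0.15 40 [ 61.8 -65.7]
side 0.165 25 [ 60.5 -73.4]
side disc z [0.19  0.178 0.176] [12 17 20]
scene 0.11 33 [ 62.6 -65.4]
scene 0.13 42 [ 62.7 -65.2]
scene 0.15 24 [ 62.9 -64.7]
scene 0.165 22 [ 61.2 -70.4]
scene disc z [0.208 0.178 0.176] [ 7  8 22]
```

View pics/s8.png

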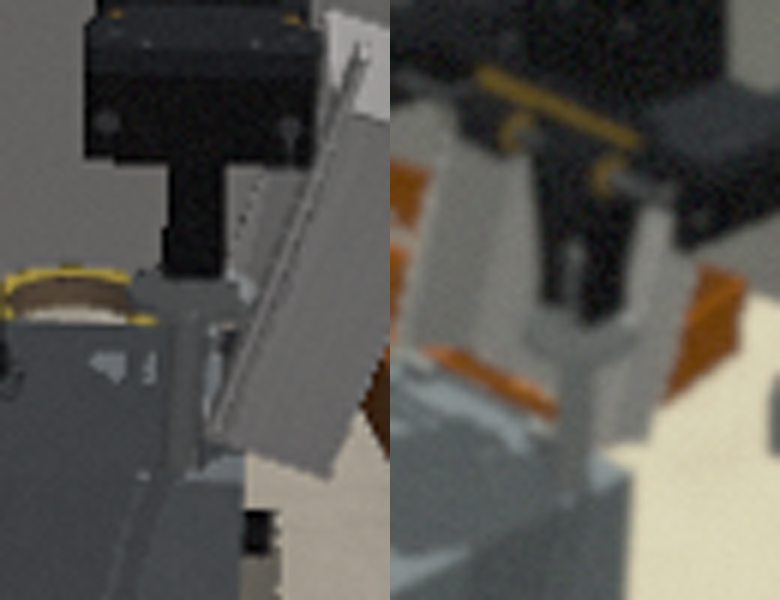

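>>> send_rows([
  [0, 0, 0, 0, 0, 0.001, 1],
  [0, 0, 0, 0, 0, 0.001, 1],
  [0, 0, 0, 0, 0, 0.001, 1],
  [0, 0, 0, 0, 0, 0.001, 1],
  [0, 0, 0, 0, 0, 0.001, 1],
  [0, 0, 0, 0, 0, 0.001, 1],
  [0, 0, 0, 0, 0, 0.001, 1],
  [0, 0, 0, 0, 0, 0, 1],
  [0, 0, 0, 0, 0, 0, 1],
  [0, 0, 0, 0, 0, 0, 1],
])

```text
time: 17.85
ee_pos: [0.543, -0.3015, 0.1963]
eef_rot: [0.097, 0.995, 0.0, 0.002]
ft_force: [-2.2, 1.3, 0.5]
width: 0.0125
```

```bash
python3 -c "
from g import *
st();go(b2w(.06,-.065,.1963))"; python3 snap.py 9
```

```text
t 17.85 w [ 0.543  -0.3015  0.1963] box [ 62.5 -64.9 196.3] jaw 78.87 zt [ 0.003  0.    -1.   ] F [-2.24  1.29  0.48] M [0.238 0.526 0.017] w 0.0125 j [ 0.56  0.35 -0.16  1.53  0.05  1.26  1.77]
shift mm [ 2.5 -0.1 -0. ] turn deg [ 0.06  0.18 -0.13]
side 0.11 55 [ 61.4 -64.8]
side 0.13 53 [ 61.5 -65.2]
side 0.15 23 [ 61.2 -64.9]
side 0.165 33 [ 62.2 -67.7]
side disc z [0.206 0.17  0.172] [11 18 23]
scene 0.11 33 [ 62.1 -65.1]
scene 0.13 41 [ 63.  -64.6]
scene 0.15 14 [ 61.2 -65.7]
scene 0.165 29 [ 61.8 -71.4]
scene disc z [0.226 0.17  0.172] [ 8 12 21]
```

>>> send_rows([
  [0, 0, 0, 0, 0, 0.001, 1],
  [0, 0, 0, 0, 0, 0.001, 1],
  [0, 0, 0, 0, 0, 0.001, 1],
  [0, 0, 0, 0, 0, 0.001, 1],
  [0, 0, 0, 0, 0, 0.001, 1],
  [0, 0, 0, 0, 0, 0.001, 1],
  [0, 0, 0, 0, 0, 0.001, 1],
  [0, 0, 0, 0, 0, 0.001, 1],
  [0, 0, 0, 0, 0, 0.001, 1],
  [0, 0, 0, 0, 0, 0.001, 1],
])

```text
time: 18.95
ee_pos: [0.5444, -0.3017, 0.1962]
eef_rot: [0.097, 0.995, -0.001, 0.005]
ft_force: [-5.7, 2.6, 9.4]
width: 0.0124
```

```bash
python3 -c "
from g import *
st();go(b2w(.06,-.065,.1963))"; python3 snap.py 10
```

```text
t 18.95 w [ 0.5444 -0.3017  0.1962] box [ 64.  -64.9 196.2] jaw 78.86 zt [ 0.01  -0.003 -1.   ] F [-5.73  2.56  9.44] M [ 0.756  1.398 -0.022] w 0.0124 j [ 0.56  0.35 -0.16  1.53  0.05  1.25  1.77]
shift mm [ 4.  -0.1 -0.2] turn deg [-0.05  0.62 -0.14]
side 0.11 51 [ 61.7 -64.8]
side 0.13 53 [ 62.1 -65.4]
side 0.15 21 [ 62.7 -65.2]
side 0.165 28 [ 64.6 -67.5]
side disc z [0.184 0.17  0.172] [15 19 20]
scene 0.11 36 [ 63.9 -64.7]
scene 0.13 41 [ 63.7 -65.2]
scene 0.15 12 [ 64.4 -66.6]
scene 0.165 32 [ 63.  -71.3]
scene disc z [0.218 0.172 0.17 ] [ 9 11 18]
```

View pics/s10.png

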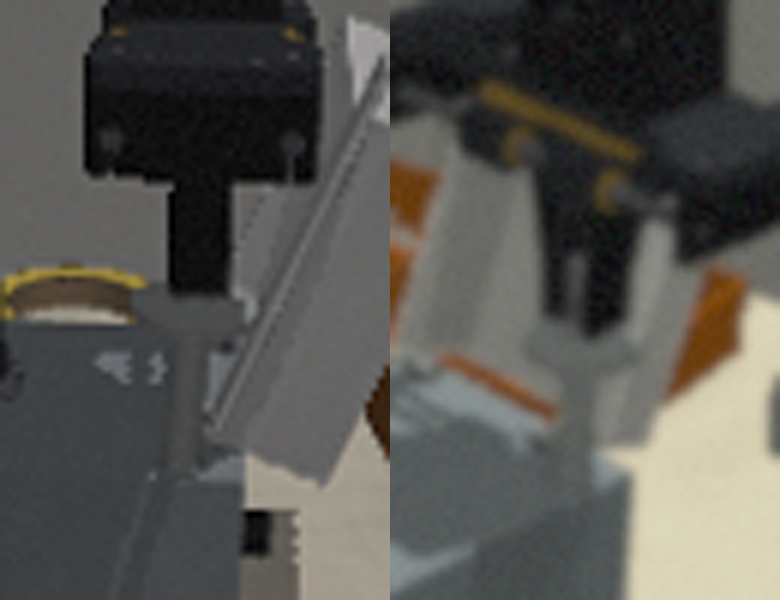

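>>> send_rows([
  [0, 0.3, 0, 0.001, 0, 0, 1],
  [0, 0.2, 0, 0.0008, 0, 0, 1],
  [0, 0, 0, 0.0005, 0, 0, 1],
  [0, 0, 0, 0, 0, 0, 0.4],
  [0, 0, 0, 0, 0, -0.0003, 0.2],
  [0, 0, 0, 0, 0, -0.0003, 0],
  [0, 0, 0, 0, 0, -0.0003, 0],
  [0, 0, 0, 0, 0, -0.0003, 0],
  [0, 0, 0, 0, 0, -0.0003, 0],
  [0, 0, 0, 0, 0, -0.0003, 0],
])

```text
time: 20.05
ee_pos: [0.543, -0.3014, 0.1978]
eef_rot: [0.097, 0.995, -0.001, 0.002]
ft_force: [-0.2, 0.1, 1.5]
width: 0.0433
```

```bash
python3 -c "
from g import *
st()"; python3 snap.py 11
```

```text
t 20.05 w [ 0.543  -0.3014  0.1978] box [ 62.5 -64.9 197.8] jaw 78.87 zt [ 0.003 -0.002 -1.   ] F [-0.16  0.08  1.54] M [ 0.212 -0.041  0.018] w 0.0433 j [ 0.56  0.35 -0.16  1.53  0.06  1.27  1.77]
side 0.11 48 [ 59.2 -64.3]
side 0.13 39 [ 57.6 -64.2]
side 0.15 14 [ 55.  -65.2]
side 0.165 11 [ 63.4 -73.5]
side disc z [0.168 0.17  0.172] [ 6 19 20]
scene 0.11 22 [ 61.2 -65.1]
scene 0.13 22 [ 63.6 -67.3]
scene 0.165 24 [ 63.  -71.1]
scene disc z [0.198 0.172 0.17 ] [ 3  4 13]
```

View pics/s11.png

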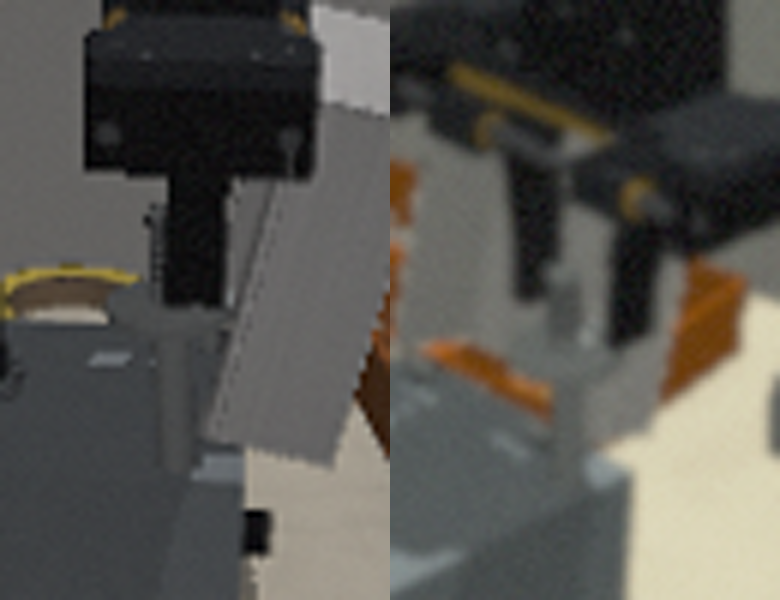

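>>> send_rows([
  [0, 0, 0, 0.003, 0, -0.002, -0.3],
  [0, 0, 0, 0.005, 0, -0.004, -0.3],
  [0, 0, 0, 0.006, 0, -0.008, -0.3],
  [0, 0, 0, 0.004, 0, -0.012, -0.3],
  [0, 0, 0, 0.002, 0, -0.012, -0.3],
  [0, 0, 0, 0, 0, -0.012, -0.3],
  [0, 0, 0, 0, 0, -0.012, -0.3],
  [0, 0, 0, 0, 0, -0.006, -0.3],
  [0, 0, 0, 0, 0, -0.002, -0.3],
  [0, 0, 0, 0, 0, 0, -0.3],
])

```text
time: 21.15
ee_pos: [0.5218, -0.2973, 0.2762]
eef_rot: [0.097, 0.995, -0.001, 0.003]
ft_force: [0.7, -0.4, -0.1]
width: 0.0564
```

```bash
python3 -c "
from g import *
st()"; python3 snap.py 12; python3 -c "
import cv2
im=cv2.imread('pics/side12.png'); cv2.imwrite('pics/side12c.png',im[120:300,180:360].repeat(3,0).repeat(3,1))"
```

```text
t 21.15 w [ 0.5218 -0.2973  0.2762] box [ 40.9 -64.9 276.2] jaw 78.87 zt [ 0.007 -0.003 -1.   ] F [ 0.72 -0.45 -0.14] M [ 0.128 -0.     0.01 ] w 0.0564 j [ 0.57  0.26 -0.15  1.47  0.04  1.4   1.79]
side 0.13 6 [ 41.9 -67.9]
side 0.165 38 [ 39.9 -70.4]
side disc z [0.168 0.17  0.172] [ 8 11 11]
scene 0.165 53 [ 40.4 -69.8]
scene disc z [0.166 0.168 0.17 ] [ 6  9 17]
```

View pics/side12c.png

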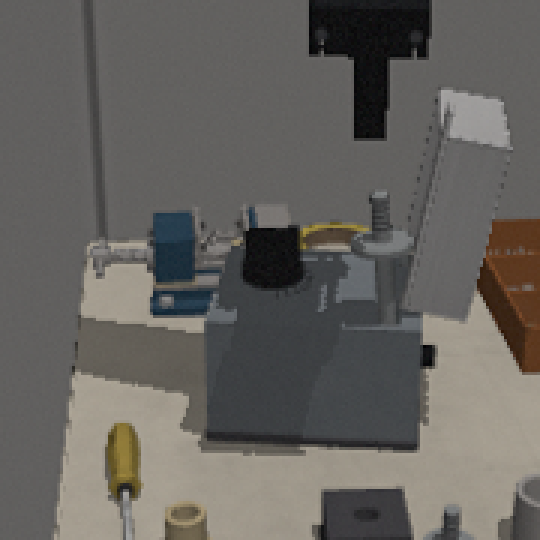

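>>> send_rows([
  [0, 0, 0, 0.005, 0.004, 0, -0.3],
  [0, 0.2, 0, 0.009, 0.008, 0, -0.3],
  [0, 0.2, 0, 0.009, 0.008, 0.001, -0.3],
  [0, 0, 0, 0.009, 0.008, 0.002, -0.3],
  [0, 0, 0, 0.009, 0.008, 0.003, -0.3],
  [0, 0, 0, 0.009, 0.008, 0.004, -0.3],
  [0, 0, 0, 0.009, 0.008, 0.004, -0.3],
  [0, 0, 0, 0.008, 0.006, 0.004, -0.3],
  [0, 0, 0, 0.005, 0.004, 0.002, -0.3],
  [0, 0, 0, 0, 0, 0, -0.3],
])

```text
time: 22.25
ee_pos: [0.4549, -0.2124, 0.252]
eef_rot: [0.095, 0.995, -0.0, -0.004]
ft_force: [-0.3, -0.4, -0.6]
width: 0.0562
```

```bash
python3 -c "
from g import *
import cv2
st();go(b2w(-.035,0,.139))
for n in ['wrist']:
  c=camera_params(n);p,d=camera(n);cv2.imwrite(f'pics/{n}13.png',p);np.save(f'pics/{n}13.npy',d)
  np.savez(f'pics/{n}13_par.npz',K=c['camera_matrix'],T=c['world_from_camera'])
"
```

```text
t 22.25 w [ 0.4549 -0.2124  0.252 ] box [-40.9   5.7 252. ] jaw 79.05 zt [-0.007  0.    -1.   ] F [-0.35 -0.41 -0.58] M [ 0.116 -0.057  0.003] w 0.0562 j [ 0.54  0.07 -0.2   1.75  0.02  1.33  1.71]
shift mm [ -6.7  -5.6 113. ] turn deg [-0.07 -0.4   0.05]
```

View pics/wrist13.png

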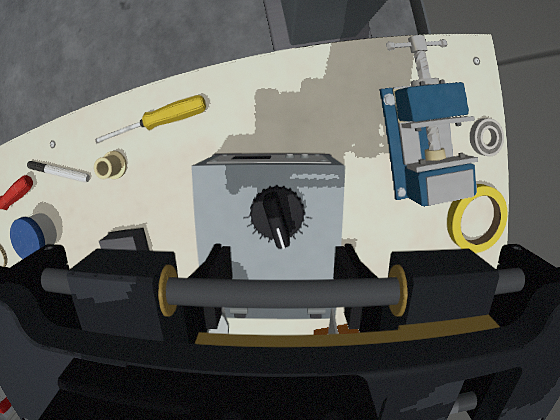

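Run:
```python
from pinm import *
im=cv2.imread("pics/wrist13.png"); cv2.imwrite("pics/wrist13c.png",cv2.resize(im[165:265,230:330],None,fx=6,fy=6,interpolation=cv2.INTER_CUBIC))
P,u,v=wcloud(13); B=np.array([w2b(p) for p in P])
t=B[(B[:,2]>.141)&(B[:,2]<.157)&(abs(B[:,0]+.035)<.03)&(abs(B[:,1])<.03)]
print(len(t),np.median(t[:,2]))
(c,s,a)=cv2.minAreaRect((t[:,:2]*1000).astype(np.float32)); print(c,s,a)
q=t[:,:2]-t[:,:2].mean(0); w,V=np.linalg.eigh(q.T@q); d=V[:,1]; print("axis ccw deg",np.degrees(np.arctan2(d[1],d[0])))
```

```text
770 0.1483362972374231
(-35.9610481262207, 0.7944707870483398) (42.62965393066406, 12.05296802520752) 16.61692237854004
axis ccw deg -163.59298519861716
```

View pics/wrist13c.png

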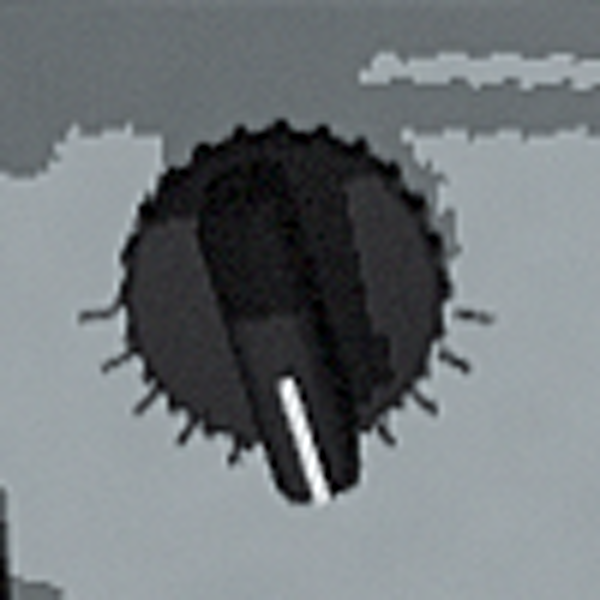

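>>> send_rows([
  [0, -0.2, -4, -0.002, -0.001, 0, -0.3],
  [0, -0.2, -5, -0.002, -0.002, 0.004, -0.3],
  [0, 0, -5, -0.002, -0.001, 0.006, -0.3],
  [0, 0, -2, 0, 0, 0.008, -0.3],
  [0, 0, 0, 0, 0, 0.008, -0.3],
  [0, 0, 0, 0, 0, 0.008, -0.3],
  [0, 0, 0, 0, 0, 0.008, -0.3],
  [0, 0, 0, 0, 0, 0.006, -0.3],
  [0, 0, 0, 0, 0, 0.002, -0.3],
  [0, 0, 0, 0, 0, 0, -0.3],
])

```text
time: 23.3
ee_pos: [0.4621, -0.2196, 0.2002]
eef_rot: [-0.047, 0.999, -0.001, 0.001]
ft_force: [0.4, 0.1, -0.3]
width: 0.0565
```

```bash
python3 -c "
from g import *
st();go(b2w(-.0355,.0005,.142),95.5)"
```

```text
t 23.3 w [ 0.4621 -0.2196  0.2002] box [-32.5   0.  200.2] jaw 95.35 zt [ 0.002 -0.002 -1.   ] F [ 0.37  0.07 -0.26] M [ 0.149 -0.049  0.021] w 0.0565 j [ 0.55  0.12 -0.21  1.8   0.03  1.22  2.  ]
shift mm [ 2.9  1.4 58.2] turn deg [-0.13  0.11 -0.15]
```

>>> send_rows([
  [0, 0, 0, 0.001, 0.0005, 0.006, -0.3],
  [0, 0, 0, 0.001, 0.0005, 0.008, -0.3],
  [0, 0, 0, 0.0005, 0.0003, 0.008, -0.3],
  [0, 0, 0, 0, 0, 0.008, -0.3],
  [0, 0, 0, 0, 0, 0.008, -0.3],
  [0, 0, 0, 0, 0, 0.007, -0.3],
  [0, 0, 0, 0, 0, 0.005, -0.3],
  [0, 0, 0, 0, 0, 0.002, -0.3],
  [0, 0, 0, 0, 0, 0, -0.3],
  [0, 0, 0, 0, 0, 0, -0.3],
])

```text
time: 24.3
ee_pos: [0.4595, -0.2185, 0.1437]
eef_rot: [-0.047, 0.999, -0.001, 0.001]
ft_force: [0.0, 0.0, -0.6]
width: 0.0566
```

```bash
python3 -c "
from g import *
st();go(b2w(-.0355,.0005,.141),95.5)"
```

```text
t 24.3 w [ 0.4595 -0.2185  0.1437] box [-35.2   0.6 143.7] jaw 95.35 zt [ 0.002 -0.002 -1.   ] F [ 0.05  0.03 -0.56] M [ 0.108 -0.027 -0.022] w 0.0566 j [ 0.55  0.17 -0.21  1.88  0.04  1.1   1.99]
shift mm [ 0.3 -0.   2.7] turn deg [-0.13  0.13 -0.15]
```

>>> send_rows([
  [0, 0, 0, 0, 0, 0.001, 0.5],
  [0, 0, 0, 0, 0, 0, 1],
  [0, 0, 0, 0, 0, -0.0003, 1],
  [0, 0, 0, 0, 0, -0.0003, 1],
  [0, 0, 0, 0, 0, -0.0003, 1],
  [0, 0, 0, 0, 0, -0.0003, 1],
  [0, 0, 0, 0, 0, -0.0003, 1],
  [0, 0, 0, 0, 0, -0.0003, 1],
  [0, 0, 0, 0, 0, -0.0003, 1],
  [0, 0, 0, 0, 0, -0.0003, 1],
], force=50)

```text
time: 25.3
ee_pos: [0.4601, -0.2184, 0.1452]
eef_rot: [-0.047, 0.999, -0.001, 0.002]
ft_force: [2.8, -0.7, -5.8]
width: 0.0115
```

```bash
python3 -c "
from g import *
st()
for i in range(3): print(read_state()['torque'])"
```

```text
t 25.3 w [ 0.4601 -0.2184  0.1452] box [-34.7   0.8 145.2] jaw 95.34 zt [ 0.004 -0.002 -1.   ] F [ 2.78 -0.7  -5.79] M [-0.057 -0.654 -0.066] w 0.0115 j [ 0.55  0.16 -0.21  1.88  0.04  1.1   1.99]
[-0.05738663 -0.65441201 -0.06591116]
[-0.05738663 -0.65441201 -0.06591116]
[-0.05738663 -0.65441201 -0.06591116]
```

>>> send_rows([
  [0, 0, 1, 0, 0, 0, 1],
  [0, 0, 2.5, 0, 0, 0, 1],
  [0, 0, 3, 0, 0, 0, 1],
  [0, 0, 3, 0, 0, 0, 1],
  [0, 0, 3, 0, 0, 0, 1],
  [0, 0, 3, 0, 0, 0, 1],
  [0, 0, 3, 0, 0, 0, 1],
  [0, 0, 3, 0, 0, 0, 1],
  [0, 0, 2, 0, 0, 0, 1],
  [0, 0, 1, 0, 0, 0, 1],
])

```text
time: 26.3
ee_pos: [0.46, -0.2188, 0.1452]
eef_rot: [0.178, 0.984, -0.001, 0.002]
ft_force: [1.8, -0.7, -4.1]
width: 0.0116
```

```bash
python3 -c "
from g import *
st()"
```

```text
t 26.3 w [ 0.46   -0.2188  0.1452] box [-34.7   0.4 145.2] jaw 69.49 zt [ 0.003 -0.003 -1.   ] F [ 1.79 -0.74 -4.06] M [-0.068 -0.423  0.083] w 0.0116 j [ 0.51  0.16 -0.17  1.88  0.03  1.1   1.54]
```

>>> send_rows([
  [0, 0, 1, 0, 0, 0, 1],
  [0, 0, 1, 0, 0, 0, 1],
  [0, 0, 1, 0, 0, 0, 1],
  [0, 0, 1, 0, 0, 0, 1],
  [0, 0, 1, 0, 0, 0, 1],
  [0, 0, 0.5, 0, 0, 0, 1],
  [0, 0, 0.5, 0, 0, 0, 1],
  [0, 0, 0, 0, 0, 0, 1],
  [0, 0, 0, 0, 0, 0, 1],
  [0, 0, 0, 0, 0, 0, 1],
])

```text
time: 27.3
ee_pos: [0.46, -0.2189, 0.1452]
eef_rot: [0.233, 0.972, -0.001, 0.002]
ft_force: [1.6, -0.8, -4.2]
width: 0.0117
```

```bash
python3 -c "
from g import *
st()"
```

```text
t 27.3 w [ 0.46   -0.2189  0.1452] box [-34.7   0.3 145.2] jaw 63.02 zt [ 0.003 -0.003 -1.   ] F [ 1.64 -0.78 -4.16] M [-0.069 -0.384  0.101] w 0.0117 j [ 0.5   0.16 -0.16  1.88  0.03  1.1   1.43]
```

>>> send_rows([
  [0, 0, 0.6, 0, 0, 0, 1],
  [0, 0, 0.6, 0, 0, 0, 1],
  [0, 0, 0.6, 0, 0, 0, 1],
  [0, 0, 0.6, 0, 0, 0, 1],
  [0, 0, 0.6, 0, 0, 0, 1],
  [0, 0, 0.6, 0, 0, 0, 1],
  [0, 0, 0.4, 0, 0, 0, 1],
  [0, 0, 0, 0, 0, 0, 1],
  [0, 0, 0, 0, 0, 0, 1],
  [0, 0, 0, 0, 0, 0, 1],
])

```text
time: 28.3
ee_pos: [0.4599, -0.219, 0.1452]
eef_rot: [0.27, 0.963, -0.001, 0.002]
ft_force: [1.6, -0.5, -5.3]
width: 0.0117
```

```bash
python3 -c "
from g import *
st()"
```

```text
t 28.3 w [ 0.4599 -0.219   0.1452] box [-34.8   0.2 145.2] jaw 58.66 zt [ 0.003 -0.004 -1.   ] F [ 1.62 -0.52 -5.32] M [-0.104 -0.366  0.085] w 0.0117 j [ 0.5   0.16 -0.16  1.88  0.03  1.1   1.35]
```

>>> send_rows([
  [0, 0, 0.6, 0, 0, 0, 1],
  [0, 0, 0.6, 0, 0, 0, 1],
  [0, 0, 0.6, 0, 0, 0, 1],
  [0, 0, 0.6, 0, 0, 0, 1],
  [0, 0, 0.6, 0, 0, 0, 1],
  [0, 0, 0.6, 0, 0, 0, 1],
  [0, 0, 0.4, 0, 0, 0, 1],
  [0, 0, 0, 0, 0, 0, 1],
  [0, 0, 0, 0, 0, 0, 1],
  [0, 0, 0, 0, 0, 0, 1],
])

```text
time: 29.3
ee_pos: [0.4599, -0.219, 0.1452]
eef_rot: [0.307, 0.952, -0.001, 0.002]
ft_force: [1.3, -0.8, -3.9]
width: 0.0115
```

```bash
python3 -c "
from g import *
st()"
```

```text
t 29.3 w [ 0.4599 -0.219   0.1452] box [-3.470e+01  1.000e-01  1.452e+02] jaw 54.29 zt [ 0.003 -0.004 -1.   ] F [ 1.27 -0.77 -3.87] M [-0.143 -0.345  0.073] w 0.0115 j [ 0.49  0.16 -0.15  1.88  0.03  1.1   1.28]
```

Knob at ~0.43, still only friction. Continue.

>>> send_rows([
  [0, 0, 0.6, 0, 0, 0, 1],
  [0, 0, 0.6, 0, 0, 0, 1],
  [0, 0, 0.6, 0, 0, 0, 1],
  [0, 0, 0.6, 0, 0, 0, 1],
  [0, 0, 0.6, 0, 0, 0, 1],
  [0, 0, 0.6, 0, 0, 0, 1],
  [0, 0, 0.4, 0, 0, 0, 1],
  [0, 0, 0, 0, 0, 0, 1],
  [0, 0, 0, 0, 0, 0, 1],
  [0, 0, 0, 0, 0, 0, 1],
])

```text
time: 30.3
ee_pos: [0.4599, -0.2191, 0.1452]
eef_rot: [0.343, 0.939, -0.001, 0.002]
ft_force: [2.4, -1.0, -3.7]
width: 0.0116
```

```bash
python3 -c "
from g import *
st()"
```

```text
t 30.3 w [ 0.4599 -0.2191  0.1452] box [-3.480e+01  1.000e-01  1.452e+02] jaw 49.92 zt [ 0.003 -0.004 -1.   ] F [ 2.39 -0.96 -3.66] M [-0.151 -0.369  0.111] w 0.0116 j [ 0.49  0.16 -0.15  1.88  0.03  1.1   1.2 ]
```

>>> send_rows([
  [0, 0, 0.6, 0, 0, 0, 1],
  [0, 0, 0.6, 0, 0, 0, 1],
  [0, 0, 0.6, 0, 0, 0, 1],
  [0, 0, 0.6, 0, 0, 0, 1],
  [0, 0, 0.6, 0, 0, 0, 1],
  [0, 0, 0.6, 0, 0, 0, 1],
  [0, 0, 0.4, 0, 0, 0, 1],
  [0, 0, 0, 0, 0, 0, 1],
  [0, 0, 0, 0, 0, 0, 1],
  [0, 0, 0, 0, 0, 0, 1],
])

```text
time: 31.3
ee_pos: [0.4598, -0.2192, 0.1452]
eef_rot: [0.378, 0.926, -0.001, 0.002]
ft_force: [2.0, -0.6, -3.4]
width: 0.0116
```

```bash
python3 -c "
from g import *
st()"
```

```text
t 31.3 w [ 0.4598 -0.2192  0.1452] box [-34.8  -0.  145.2] jaw 45.55 zt [ 0.003 -0.004 -1.   ] F [ 2.01 -0.62 -3.41] M [-0.194 -0.28   0.075] w 0.0116 j [ 0.48  0.16 -0.14  1.88  0.03  1.1   1.13]
```

>>> send_rows([
  [0, 0, 0.6, 0, 0, 0, 1],
  [0, 0, 0.6, 0, 0, 0, 1],
  [0, 0, 0.6, 0, 0, 0, 1],
  [0, 0, 0.6, 0, 0, 0, 1],
  [0, 0, 0.6, 0, 0, 0, 1],
  [0, 0, 0.6, 0, 0, 0, 1],
  [0, 0, 0.4, 0, 0, 0, 1],
  [0, 0, 0, 0, 0, 0, 1],
  [0, 0, 0, 0, 0, 0, 1],
  [0, 0, 0, 0, 0, 0, 1],
])

```text
time: 32.3
ee_pos: [0.4597, -0.2192, 0.1452]
eef_rot: [0.413, 0.911, -0.001, 0.002]
ft_force: [1.3, -1.3, -4.0]
width: 0.0118
```

```bash
python3 -c "
from g import *
st()"
```

```text
t 32.3 w [ 0.4597 -0.2192  0.1452] box [-3.490e+01 -1.000e-01  1.452e+02] jaw 41.19 zt [ 0.003 -0.004 -1.   ] F [ 1.26 -1.31 -3.96] M [-0.214 -0.331  0.054] w 0.0118 j [ 0.48  0.16 -0.13  1.88  0.03  1.1   1.05]
```

>>> send_rows([
  [0, 0, 0.6, 0, 0, 0, 1],
  [0, 0, 0.6, 0, 0, 0, 1],
  [0, 0, 0.6, 0, 0, 0, 1],
  [0, 0, 0.6, 0, 0, 0, 1],
  [0, 0, 0.6, 0, 0, 0, 1],
  [0, 0, 0.6, 0, 0, 0, 1],
  [0, 0, 0.4, 0, 0, 0, 1],
  [0, 0, 0, 0, 0, 0, 1],
  [0, 0, 0, 0, 0, 0, 1],
  [0, 0, 0, 0, 0, 0, 1],
])

```text
time: 33.3
ee_pos: [0.4597, -0.2192, 0.1452]
eef_rot: [0.448, 0.894, -0.001, 0.002]
ft_force: [2.6, -1.0, -4.5]
width: 0.0117
```

```bash
python3 -c "
from g import *
import cv2
st()
p,d=camera('wrist');cv2.imwrite('pics/wrist14.png',p)"
```

```text
t 33.3 w [ 0.4597 -0.2192  0.1452] box [-3.490e+01 -1.000e-01  1.452e+02] jaw 36.83 zt [ 0.003 -0.004 -1.   ] F [ 2.58 -0.98 -4.51] M [-0.26  -0.258  0.067] w 0.0117 j [ 0.47  0.16 -0.13  1.88  0.03  1.1   0.98]
```

View pics/wrist14.png

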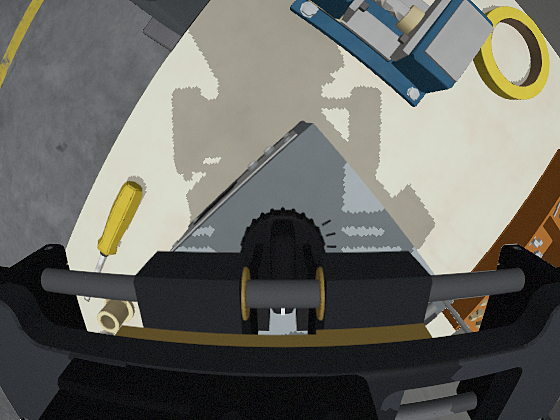

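>>> send_rows([
  [0, 0, 0.6, 0, 0, 0, 1],
  [0, 0, 0.6, 0, 0, 0, 1],
  [0, 0, 0.6, 0, 0, 0, 1],
  [0, 0, 0.6, 0, 0, 0, 1],
  [0, 0, 0.6, 0, 0, 0, 1],
  [0, 0, 0.4, 0, 0, 0, 1],
  [0, 0, 0, 0, 0, 0, 1],
  [0, 0, 0, 0, 0, 0, 1],
  [0, 0, 0, 0, 0, 0, 1],
  [0, 0, 0, 0, 0, 0, 1],
])

```text
time: 34.35
ee_pos: [0.4597, -0.2193, 0.1452]
eef_rot: [0.476, 0.879, -0.001, 0.002]
ft_force: [0.8, -0.6, -3.7]
width: 0.0115
```

```bash
python3 -c "
from g import *
st()"
```

```text
t 34.35 w [ 0.4597 -0.2193  0.1452] box [-3.490e+01 -1.000e-01  1.452e+02] jaw 33.14 zt [ 0.003 -0.004 -1.   ] F [ 0.75 -0.58 -3.69] M [-0.227 -0.288  0.209] w 0.0115 j [ 0.47  0.16 -0.12  1.88  0.02  1.1   0.91]
```

>>> send_rows([
  [0, 0, 0.5, 0, 0, 0, 1],
  [0, 0, 0.5, 0, 0, 0, 1],
  [0, 0, 0.3, 0, 0, 0, 1],
  [0, 0, 0, 0, 0, 0, 1],
  [0, 0, 0, 0, 0, 0, 1],
  [0, 0, 0, 0, 0, 0, 1],
  [0, 0, 0, 0, 0, 0, 1],
  [0, 0, 0, 0, 0, 0, 1],
  [0, 0, 0, 0, 0, 0, 1],
  [0, 0, 0, 0, 0, 0, 1],
])

```text
time: 35.35
ee_pos: [0.4596, -0.2193, 0.1452]
eef_rot: [0.487, 0.874, -0.001, 0.002]
ft_force: [0.3, -0.1, -3.3]
width: 0.0115
```

```bash
python3 -c "
from g import *
st()"
```

```text
t 35.35 w [ 0.4596 -0.2193  0.1452] box [-35.   -0.2 145.2] jaw 31.74 zt [ 0.003 -0.004 -1.   ] F [ 0.33 -0.07 -3.34] M [-0.269 -0.282  0.236] w 0.0115 j [ 0.46  0.16 -0.12  1.88  0.02  1.1   0.89]
```

>>> send_rows([
  [0, 0, 0.5, 0, 0, 0, 1],
  [0, 0, 0.4, 0, 0, 0, 1],
  [0, 0, 0, 0, 0, 0, 1],
  [0, 0, 0, 0, 0, 0, 1],
  [0, 0, 0, 0, 0, 0, 0.6],
  [0, 0, 0, 0, 0, 0, 0.3],
  [0, 0, 0, 0, 0, 0, 0],
  [0, 0, 0, 0, 0, 0, -0.3],
  [0, 0, 0, 0, 0, 0, -0.3],
  [0, 0, 0, 0, 0, 0, -0.3],
])

```text
time: 36.35
ee_pos: [0.4601, -0.219, 0.1464]
eef_rot: [0.495, 0.869, -0.001, 0.003]
ft_force: [-0.0, -0.3, 0.5]
width: 0.0495
```

```bash
python3 -c "
from g import *
st()"
```

```text
t 36.35 w [ 0.4601 -0.219   0.1464] box [-34.6   0.2 146.4] jaw 30.71 zt [ 0.004 -0.004 -1.   ] F [-0.05 -0.32  0.51] M [-0.001 -0.03   0.024] w 0.0495 j [ 0.46  0.16 -0.12  1.88  0.02  1.1   0.87]
```

>>> send_rows([
  [0, 0, 0, 0, 0, -0.004, -0.3],
  [0, 0, 0, 0, 0, -0.008, -0.3],
  [0, 0, 0, 0, 0, -0.012, -0.3],
  [0, 0, 0, 0, 0, -0.014, -0.3],
  [0, 0, 0, 0, 0, -0.014, -0.3],
  [0, 0, 0, 0, 0, -0.014, -0.3],
  [0, 0, 0, 0, 0, -0.014, -0.3],
  [0, 0, 0, 0, 0, -0.01, -0.3],
  [0, 0, 0, 0, 0, -0.004, -0.3],
  [0, 0, 0, 0, 0, 0, -0.3],
])

```text
time: 37.35
ee_pos: [0.4604, -0.2188, 0.2516]
eef_rot: [0.495, 0.869, -0.0, 0.005]
ft_force: [0.3, -1.2, 0.4]
width: 0.0568
```

```bash
python3 -c "
from g import *
import cv2
st()
for n in ['wrist','side','scene']:
  c=camera_params(n);p,d=camera(n);cv2.imwrite(f'pics/{n}15.png',p);np.save(f'pics/{n}15.npy',d)
  np.savez(f'pics/{n}15_par.npz',K=c['camera_matrix'],T=c['world_from_camera'])
a=cv2.imread('pics/side15.png')[120:300,180:360];b=cv2.imread('pics/wrist15.png')[140:320,190:370]
cv2.imwrite('pics/c15.png',np.hstack([cv2.resize(a,None,fx=2.2,fy=2.2),cv2.resize(b,None,fx=2.2,fy=2.2)]))
from pinm import *
P,u,v=wcloud(15); B=np.array([w2b(p) for p in P])
t=B[(B[:,2]>.141)&(B[:,2]<.157)&(abs(B[:,0]+.035)<.03)&(abs(B[:,1])<.03)]
q=t[:,:2]-t[:,:2].mean(0); w,V=np.linalg.eigh(q.T@q); d=V[:,1]; print(len(t),'bar axis ccw deg',np.degrees(np.arctan(d[1]/d[0])))
# disc and hood
for n in ('side','scene'):
    X=load(n,15).reshape(-1,3);C=np.array([w2b(p) for p in X])
    t=C[(C[:,2]>.163)&(C[:,2]<.176)&(abs(C[:,0]-.055)<.03)&(abs(C[:,1]+.065)<.03)]
    print(n,'disc',len(t),np.median(t,0))
    r=C[(abs(C[:,1]+.065)<.009)&(C[:,2]>.18)&(C[:,2]<.275)&(C[:,0]>.07)&(C[:,0]<.17)]
    if len(r)>20: k=np.polyfit(r[:,2],r[:,0],1); print('rail slope',len(r),k,'theta',np.pi/2+np.arctan(k[0]))
"
```

```text
t 37.35 w [ 0.4604 -0.2188  0.2516] box [-34.4   0.4 251.6] jaw 30.71 zt [ 0.009 -0.006 -1.   ] F [ 0.26 -1.19  0.37] M [ 0.071 -0.005  0.018] w 0.0568 j [ 0.46  0.07 -0.12  1.75  0.01  1.32  0.88]
775 bar axis ccw deg -44.66987440620783
side disc 187 [ 0.05660679 -0.07499565  0.17152298]
rail slope 634 [0.05838997 0.09798253] theta 1.6291200762121087
scene disc 182 [ 0.04970075 -0.07110001  0.17096245]
rail slope 386 [-0.05343338  0.11478214] theta 1.5174137147825661
```

View pics/c15.png

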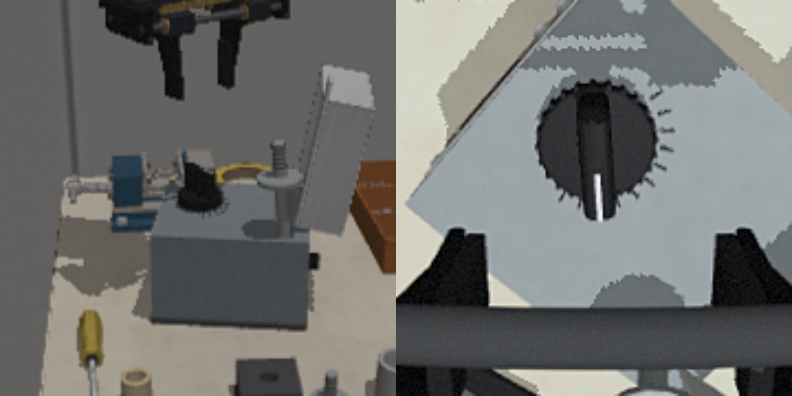

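```bash
python3 -c "
from bench import *
print(close_job()); print(read_state()['time'])"
```

```text
the job is handed in; nothing more can be done
None
the job is handed in; nothing more can be done
```

The prop pin is standing in the box's hole with the hood leaning on it, and the knob is turned clockwise against its stop and let go. I handed the job in at about 37.5 s. No verdict is reported.

- **Pin:** I took it from the parking block, hooked its disc under the tab and swung the hood up. It then went into the hole until the vertical force rose to 9 N. The disc top measured 171 mm above the bench, which matches fully home. Once released, the pin leans a little towards the robot within the hole's play.
- **Knob:** While turning, the torque stayed around 0.05–0.11 N m, then climbed to 0.21 and 0.24 N m, so the stop was met at about 0.74–0.75 rad. I turned about one degree further, to about 0.84 rad at the gripper, and let go. The wrist camera then showed the bar at about 0.78 rad, so the stop is probably still pushed by 0.03–0.04 rad. That is above the 0.02 needed and well below the forced limit of 0.18.
- **Hood angle:** This is the weakest check. Rough depth fits gave 1.63 rad from the side camera and 1.52 rad from the scene camera, while the side picture looked nearer 1.7. All are above 1.4, but they do not agree closely.
- **Surroundings:** The bystanders were never approached closely. I did not measure their positions again at the end. The gripper ended clear, about 100 mm above the knob.

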